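# Repack the sanding kit on the joinery bench

### The job

Repack the sanding kit: stack all the coloured trays there are on the dock, in any order, each with its notch down over the orange key below and its walls in line with the dock, then put the white cover on top the same way, and only once the cover is on press the fresh cork block into its recess until it is flush. At any point in the job, push every worn red block through the sprung flap of the returns box so that it drops inside and the flap snaps shut. Leave the glue bottle, the oak offcut and the screwdriver where they are.

Things in the scene. Friction and masses are not known exactly. Their poses are not given: they have to be found in the camera images.
- dock: dark steel stacking dock fixed to the bench, 118 (x) x 64 (y) x 20 (z) mm. Origin: centre of its underside on the bench, z up. Orange key on its top near the +x end, 10 mm high, 26 wide in y, 14 long in x, centre at x = +45, the same as on the trays. It stays put, but where it stands differs from start to start
- dock_key (a point): top centre of the key on the dock: 45 mm towards +x from the dock's origin, 30 mm above the bench
- tray_blue: blue open plastic tray holding sanding sheets; 110 long (x) x 60 wide (y) x 32 high (z) mm without its key, 0.15 to 0.3 kg. Origin: centre of the underside. Orange key on top at the +x end, and under it, through the foot of the same end, a notch (30 wide, 13 high, from x = 35 out to the end at x = 55). Seated, its underside rests on the rim or dock top below: pitch 32 mm. May be absent
- tray_green: green open plastic tray holding sanding sheets; 110 long (x) x 60 wide (y) x 32 high (z) mm without its key, 0.15 to 0.3 kg. Origin: centre of the underside. Orange key on top at the +x end, and under it, through the foot of the same end, a notch (30 wide, 13 high, from x = 35 out to the end at x = 55). Seated, its underside rests on the rim or dock top below: pitch 32 mm. May be absent
- tray_yellow: yellow open plastic tray holding sanding sheets; 110 long (x) x 60 wide (y) x 32 high (z) mm without its key, 0.15 to 0.3 kg. Origin: centre of the underside. Orange key on top at the +x end, and under it, through the foot of the same end, a notch (30 wide, 13 high, from x = 35 out to the end at x = 55). Seated, its underside rests on the rim or dock top below: pitch 32 mm. May be absent
- cover: white cover of the stack, 110 (x) x 60 (y) x 30 high (z) mm, 0.18 kg. Origin: centre of the underside. No key; an orange bar on top marks the +x end, whose foot has the same notch as the trays (30 wide, 13 high, from x = 35 to the end at x = 55). A recess 72 (x) x 40 (y) mm, 24 deep, with a black floor opens in its top, centred at x = -8
- cover_recess (a point): centre of the recess floor in the cover: x = -8 mm, 6 mm above the cover's underside (the cover's rim is 24 mm above this point)
- cover_key (a point): point in the roof of the cover's notch: 45 mm towards the cover's +x, 13 mm above its underside
- cork_block: fresh cork sanding block, 68 long (x) x 36 wide (y) x 24 high (z) mm, about 0.05 kg. Origin: centre of the underside. It is loose in the cover's recess by 2 mm each side, either way round, and its top is level with the cover's rim when it is fully down
- worn_1: worn sanding block, red-painted with a brown patch on top, 58 long (x) x 40 wide (y) x 20 high (z) mm, about 0.12 kg. Origin: centre of the underside. May be absent; lies anywhere near the front of the bench
- worn_2: worn sanding block, red-painted with a brown patch on top, 58 long (x) x 40 wide (y) x 20 high (z) mm, about 0.12 kg. Origin: centre of the underside. May be absent; lies anywhere near the front of the bench
- returns_box: grey fixed returns box, clear closed top. Origin: on the bench below the middle of the outer face of its flap opening (64 wide, 95 to 137 mm above the bench); +x runs into the box, -x out along its level sill (95 mm high, 64 wide, x = -80 to +14, then free rollers slope down 40 degrees). Inside: x = 6 to 165, y = -65 to 65. Walls 142 high, yellow strip over the opening to 149 mm
- flap_mouth (a point): middle of the sill at the outer face of the flap opening: x = 0, y = 0 of the returns box, 95 mm above the bench. A block pushed along the sill until its tail is at this face tips onto the free rollers and runs down into the box
- flap (a joint): angle of the black sprung flap (60 wide, 39 high, hinged on its upper edge just inside the opening): 0 = shut, grows as it swings into the box, at most 1.4 rad. A light spring (under 1 N at its lower edge) shuts it
- glue_bottle: bystander: glue bottle, 60 mm across, 170 mm tall, standing at the far side; origin: centre of its underside
- oak_offcut: bystander: oak offcut 90 x 60 x 45 mm on the far side; origin: centre of its underside
- screwdriver: bystander: screwdriver lying on the bench beyond the dock; origin near its middle, on the bench
- tray_blue_key (a point): top centre of this tray's key: 45 mm towards the tray's +x from its origin, 42 mm above its underside. The key is 10 mm high, 26 wide (y), 14 long (x), its upper 4 mm tapered to 20 x 10; the notch above has 2 mm to spare each side
- tray_green_key (a point): top centre of this tray's key: 45 mm towards the tray's +x from its origin, 42 mm above its underside. The key is 10 mm high, 26 wide (y), 14 long (x), its upper 4 mm tapered to 20 x 10; the notch above has 2 mm to spare each side
- tray_yellow_key (a point): top centre of this tray's key: 45 mm towards the tray's +x from its origin, 42 mm above its underside. The key is 10 mm high, 26 wide (y), 14 long (x), its upper 4 mm tapered to 20 x 10; the notch above has 2 mm to spare each side
Things that resemble listed ones, but are neither listed nor needed, are in the scene too. Leave any blue or turquoise look-alike of the worn_2 alone.

How it is judged:
By the outcome, as a careful person would: the job done as asked, in the order asked, and still so for the second after the job is handed in, with the robot touching nothing.
Of tray_blue, tray_green, tray_yellow only 2 to 3 are there at a start; the rules pass over those that are not, and their reading is None.
Of worn_1, worn_2 only 1 to 2 are there at a start; the rules pass over those that are not, and their reading is None.
At some moment in a run one of cork_block, worn_1, worn_2 may be knocked a few centimetres aside while the robot is not near it.
It also fails if it takes over 210 s, if anything falls off the work surface, if the arm or the gripper's body presses on something with over 40 N, if the wrist force passes 120 N, or if a joint passes its speed limit or range.

### The arm

A 6-joint arm with a two-finger parallel gripper is mounted at the origin on the work surface. World frame = base frame: x ahead of the robot, y to its left, z up, the work surface at z = 0. Lengths are in m, angles in rad, forces in N, time in s.
With the tool pointing down it reaches from about 0.35 to 0.975 m from the base axis. Payload 4.9 kg.
Tool frame: the origin (TCP) lies on the centre line of the jaws, within the pads' length; the fingertips stand 8 mm ahead of it and the grasp point (between the pads) lies 11 mm behind it; z points along the fingers, y is the direction in which the jaws open and shut (so a half turn about z gives the same grasp; the last joint's range is limited). The gripper opens to 85 mm and grips with 20 to 120 N. Pads are 22 mm wide; open, the fingers measure 114 mm over their backs; the gripper's body (76 mm by 85 mm) begins 54 mm behind the grasp point. The pads swing forward as they close: fully open they stand 13 mm farther back than shut.
Start: joints at [-1.318, 0.053, 1.613, -0, 1.476, -0.119], TCP at [0.227, -0.582, 0.239] pointing down, gripper open.
Joint ranges: [-3.01, 3.01], [-1.01, 2.22], [0.06, 2.58], [-1.02, 4.17], [0.09, 2.62], [-3.14, 3.14]. Speed limits (rad/s): [2.57, 2.57, 3.14, 3.14, 3.14, 3.14].

### API

Orientations are given as a rotation vector (axis times angle).
In Python, from station import get_obs, get_image, calibration, finish_job gives the robot as it stands. The module is installed in compiled form; this text tells all that it offers.
- The arm moves only by the shell command python3 -m jog 'ROWS' [FORCE]. ROWS is JSON, a list of rows, each a list of 7 numbers: the shift along the tool's x, y, z in cm, then the turn, a rotation vector about the tool's x, y, z in rad, then the closure in counts, from 0 (fully open) to 255 (shut). In form: [[dx, dy, dz, ax, ay, az, jaw], ...]. A call has 1 to 8 rows; each row is the pose to reach, as a shift and turn from the pose measured when the call began, along the tool's axes at that moment; what a row does not reach only later rows make up. A row lasts 1/12 s, in which the tool goes at most 41.7 mm and 7.16 degrees, less where a joint would pass 70% of its speed; a pose out of reach is approached as far as the arm can. A call with a gripper value outside its range is refused whole. The fingers move at their own pace and stop on an object; FORCE is the grip in N (left out, the last holds). Time passes only in rows, so rows that repeat a pose let the fingers close. It gives the time, the measured TCP pose, the force and the opening at its end, in the units of the state.
- get_obs(): the state, without advancing time (a new reading comes with each control period).
- get_image(name): name is "scene" or "top"; returns the picture (480x640x3 uint8, red, green, blue); there is no depth.
- calibration(name): a dict with "vfov" (degrees; the focal length in pixels is half the picture's height over the tangent of half this angle, whatever the lens; pixels are square), "cx", "cy" (the principal point, pixels), "R" (3x3) and "t" (3): a world point X has camera coordinates R X + t. Camera axes: x right, y down, z forward; pixel columns grow to the right and rows downward; lengths in m; the calibration is good to about 2 mm. A picture is of the moment at which its call begins. calibration takes no time and is no camera call.
- finish_job(): hands the job in, once; it reports no verdict.
The state is a dict: "t": time; "q": joint angles; "dq": joint speeds; "effort": joint torques, N m; "tool_pos": TCP position; "tool_rot": TCP orientation; "contact_force": force on the tool from outside, world axes, zero at the start; "wrist_torque": the same for the moment, N m; "opening": finger opening in m.
Only numpy, scipy, OpenCV 4.12 (cv2) and the standard library are available. Lean on these libraries where they do the work, as an engineer would, in place of code of your own. Each camera call takes 0.05 s, during which the arm holds its last target. There are 200 camera calls.

## Working session

There is one attempt and no reset: what is moved stays moved. The work goes in short steps, Python scripts to look and compute and a shell command to move; the robot and the scene stay as the last step left them, time stands still between calls to the robot, and variables do not carry over. Pictures are saved under pics/ and viewed, about 12 in all and at most 16, crops included, and the job is handed in when it is done.

```bash
mkdir -p pics; cat > h.py <<'E'
import numpy as np, cv2
from station import get_obs, get_image, calibration
def save(n,f,crop=None,s=1):
    im=get_image(n); cv2.imwrite('pics/raw_'+f,im[:,:,::-1])
    o=im if crop is None else im[crop[1]:crop[3],crop[0]:crop[2]]
    if s!=1:o=cv2.resize(o,None,fx=s,fy=s)
    cv2.imwrite('pics/'+f,o[:,:,::-1]); return im
def K(n):
    c=calibration(n); f=240/np.tan(np.radians(c['vfov'])/2); return f,c['cx'],c['cy'],np.array(c['R']),np.array(c['t'])
def ray(n,u,v,z):
    f,cx,cy,R,t=K(n); d=R.T@np.array([(u-cx)/f,(v-cy)/f,1]); o=-R.T@t
    return o+d*(z-o[2])/d[2]
def proj(n,X):
    f,cx,cy,R,t=K(n); c=R@np.array(X)+t; return cx+f*c[0]/c[2],cy+f*c[1]/c[2]
E
python3 - <<'E'
from h import *
save('scene','s0.png');save('top','t0.png')
for n in('scene','top'):
    f,cx,cy,R,t=K(n);print(n,f,cx,cy,-R.T@t,R.round(3).tolist(),calibration(n).keys())
print(get_obs())
E
```

```text
scene 520.3759693732649 320.67002860338647 231.1069497260858 [1.3324106  0.32063832 0.82379611] [[-0.414, 0.91, 0.003], [0.582, 0.267, -0.768], [-0.7, -0.317, -0.64]] dict_keys(['vfov', 'cx', 'cy', 'R', 't'])
top 614.8362617256906 319.07594554552594 234.78729302095627 [ 0.34380929 -0.03876806  1.26370341] [[0.12, -0.993, -0.004], [-0.972, -0.117, -0.205], [0.203, 0.029, -0.979]] dict_keys(['vfov', 'cx', 'cy', 'R', 't'])
{'t': 0.1, 'q': array([-1.31801536e+00,  5.33002798e-02,  1.61416702e+00,  6.81752542e-06,
        1.47600631e+00, -1.19028164e-01]), 'dq': array([-6.00238327e-05, -1.01442926e-03, -2.85704201e-03,  5.26925560e-04,
        9.77212853e-04, -1.23417365e-04]), 'effort': array([ 1.01987484e-03, -3.94905424e+01, -3.71362317e+01, -9.87721137e-05,
        3.90676447e-03, -2.05014459e-06]), 'tool_pos': array([ 0.22690951, -0.5817596 ,  0.23817393]), 'tool_rot': array([-3.08561663e+00, -5.80330138e-01,  1.86698327e-04]), 'contact_force': array([-0.38664609,  0.6240545 ,  0.30716653]), 'wrist_torque': array([-0.00095024, -0.00022008,  0.0738129 ]), 'opening': 0.08506340051484768}
```

View pics/s0.png

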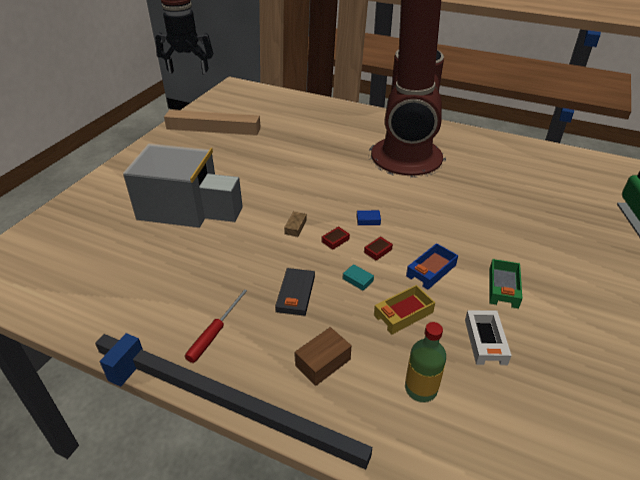

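View pics/t0.png

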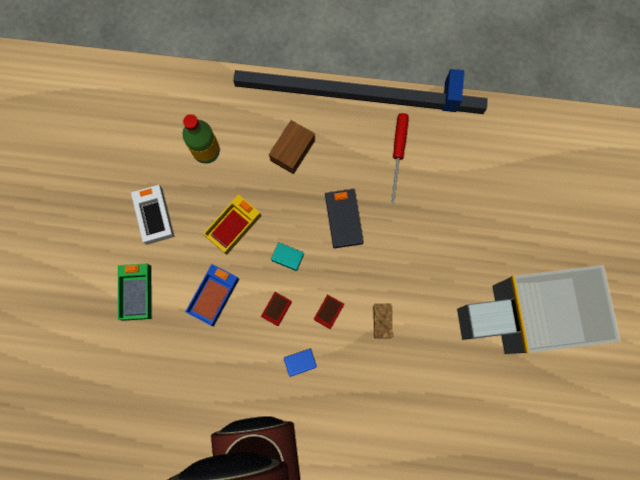

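```bash
cat > m.py <<'E'
from h import *
def hsv(im): return cv2.cvtColor(im,cv2.COLOR_RGB2HSV)
H={'blue':((105,150,60),(125,255,255)),'green':((55,120,40),(75,255,255)),'yellow':((22,150,90),(33,255,255)),
'orange':((6,200,170),(14,255,255)),'red':((0,170,40),(4,255,255)),'teal':((80,120,60),(95,255,255)),'white':((0,0,190),(180,25,255)),'dark':((0,0,20),(180,70,75))}
def blobs(im,c,amin=40):
    m=cv2.inRange(hsv(im),*[np.array(a) for a in H[c]])
    n,l,s,ce=cv2.connectedComponentsWithStats(m,connectivity=8)
    return [(s[i,4],ce[i],s[i,:4],l==i) for i in range(1,n) if s[i,4]>=amin]
def wrect(n,mask,z):
    v,u=np.nonzero(mask); p=np.array([ray(n,a,b,z)[:2] for a,b in zip(u,v)]).astype(np.float32)*1000
    hull=cv2.convexHull(p)[:,0]; (c,wh,a)=cv2.minAreaRect(p)
    if wh[0]<wh[1]: a+=90; wh=wh[::-1]
    # dominant long-edge direction
    e=np.roll(hull,-1,0)-hull; L=np.linalg.norm(e,axis=1); an=np.degrees(np.arctan2(e[:,1],e[:,0]))
    d=(an-a+90)%180-90; k=(abs(d)<12)
    return np.round(c,1),np.round(wh,1),round(a%180,1),round((a+np.sum(d[k]*L[k])/max(L[k].sum(),1e-6))%180,1)
E
python3 - <<'E'
from m import *
T=cv2.imread('pics/raw_t0.png')[:,:,::-1].copy();S=cv2.imread('pics/raw_s0.png')[:,:,::-1].copy()
for n,im in(('top',T),('scene',S)):
    print(n)
    for c in H:
        for a,ce,b,m in blobs(im,c,25 if c=='orange' else 60):
            z={'orange':.038,'red':.02,'teal':.02,'white':.03,'dark':.02}.get(c,.032)
            if b[1]>400 or (c=='dark' and a>4000): continue
            print(c,a,ce.round(1),b,'ray',(ray(n,*ce,z)*1000).round(1)[:2],*(wrect(n,m,z) if a<9000 else()))
E
```

```text
top
blue 449 [455.2  85. ] [447  69  17  33] ray [ 961.6 -253.8] [ 962.1 -254.3] [72.5 31.9] 0.1 0.6
blue 566 [212.4 291.8] [186 265  52  61] ray [457.4 196.3] [452.2 197.5] [107.9  60. ] 159.7 159.7
blue 550 [299.7 362.2] [284 349  32  27] ray [341.    4.6] [341.    4.6] [54.9 37.2] 115.1 115.4
green 650 [132.4 288.9] [118 264  33  56] ray [443.9 357.3] [439.2 353.4] [111.1  63.7] 10.8 12.1
yellow 591 [233.2 220. ] [203 195  57  58] ray [608.8 177. ] [602.4 180.4] [111.3  61.6] 146.6 146.7
yellow 171 [520.1 314.3] [512 276  17  77] ray [ 486.5 -418.9] [ 487.8 -418.3] [151.8   5.3] 14.1 13.9Traceback (most recent call last):
  File "<stdin>", line 9, in <module>
  File "m.py", line 10, in wrect
    v,u=np.nonzero(mask); p=np.array([ray(n,a,b,z)[:2] for a,b in zip(u,v)]).astype(np.float32)*1000
                                      ~~~^^^^^^^^^
  File "h.py", line 11, in ray
    f,cx,cy,R,t=K(n); d=R.T@np.array([(u-cx)/f,(v-cy)/f,1]); o=-R.T@t
                ~^^^
  File "h.py", line 9, in K
    c=calibration(n); f=240/np.tan(np.radians(c['vfov'])/2); return f,c['cx'],c['cy'],np.array(c['R']),np.array(c['t'])
ValueError: time passes only in moves, steps and waits
```

```bash
sed -i 's/^def K(n):/import functools\n@functools.lru_cache(None)\ndef K(n):/' h.py
cat > meas.py <<'E'
from m import *
def run(T,S,cols=H):
  for n,im in(('top',T),('scene',S)):
    print(n)
    for c in cols:
        for a,ce,b,m in blobs(im,c,15 if c=='orange' else 60):
            z={'orange':.038,'red':.02,'teal':.02,'white':.03,'dark':.02}.get(c,.032)
            if b[1]>400 or a>4000: continue
            r=wrect(n,m,z)
            if not(-500<r[0][1]<500 and 250<r[0][0]<900):continue
            print(c,a,ce.round(1).tolist(),b.tolist(),'ray',(ray(n,*ce,z)*1000).round(1)[:2].tolist(),*(r))
E
python3 - <<'E'
from meas import *
T=cv2.imread('pics/raw_t0.png')[:,:,::-1].copy();S=cv2.imread('pics/raw_s0.png')[:,:,::-1].copy()
run(T,S);print(get_obs()['t'])
E
```

```text
top
blue 566 [212.4, 291.8] [186, 265, 52, 61] ray [457.4, 196.3] [452.2 197.5] [107.9  60. ] 159.7 159.7
blue 550 [299.7, 362.2] [284, 349, 32, 27] ray [341.0, 4.6] [341.    4.6] [54.9 37.2] 115.1 115.4
green 650 [132.4, 288.9] [118, 264, 33, 56] ray [443.9, 357.3] [439.2 353.4] [111.1  63.7] 10.8 12.1
yellow 591 [233.2, 220.0] [203, 195, 57, 58] ray [608.8, 177.0] [602.4 180.4] [111.3  61.6] 146.6 146.7
yellow 171 [520.1, 314.3] [512, 276, 17, 77] ray [486.5, -418.9] [ 487.8 -418.3] [151.8   5.3] 14.1 13.9
orange 46 [145.4, 192.2] [140, 189, 12, 7] ray [644.5, 365.1] [644.5 365.1] [22.5  8.4] 111.6 111.6
orange 62 [340.6, 195.1] [335, 192, 12, 8] ray [686.2, -36.6] [685.9 -36.7] [23.5 12.3] 106.6 106.6
orange 60 [245.2, 205.9] [240, 201, 12, 11] ray [640.0, 155.6] [639.4 155.5] [22.5 11.7] 53.4 56.4
orange 57 [131.6, 268.7] [126, 266, 12, 6] ray [483.3, 364.4] [483.8 364.6] [22.5 10.2] 96.9 96.9
orange 26 [223.8, 275.1] [220, 271, 8, 8] ray [492.9, 177.7] [492.7 179. ] [15.6 10.7] 70.5 70.5
red 462 [400.3, 135.5] [393, 113, 15, 46] ray [837.6, -148.3] [ 837.5 -148.3] [103.2  23.3] 
[... 1907 characters left out ...]
2
red 532 [203.8, 340.1] [185, 319, 38, 43] ray [845.7, -145.9] [ 843.3 -145.5] [107.   26.9] 178.7 178.6
red 224 [433.8, 330.4] [426, 322, 17, 18] ray [637.9, 251.1] [638.1 251.7] [44.3 31.2] 15.6 12.5
teal 331 [358.3, 274.8] [343, 265, 31, 21] ray [554.8, 59.7] [554.8  60.4] [59.9 39. ] 74.6 75.1
dark 108 [209.6, 165.7] [206, 155, 9, 20] ray [320.7, -484.1] [ 313.3 -487.9] [99. 22.] 34.1 36.9
dark 1207 [295.3, 290.4] [276, 268, 39, 48] ray [654.6, -44.7] [654.4 -44.9] [129.2  65.7] 15.0 15.6
dark 196 [471.7, 338.0] [466, 312, 13, 52] ray [625.4, 322.9] [621.6 321.3] [124.6   8.7] 23.3 22.2
dark 105 [495.5, 330.4] [491, 316, 11, 27] ray [587.1, 361.6] [583.6 359.1] [65.6  9.9] 23.2 23.3
0.1
```

```bash
cat > plan.py <<'E'
# usage: plan.py x y z yaw  [x y z yaw ...]  (mm, deg): per-leg tool-axis shift (cm) and turn (rad)
import sys,numpy as np
from scipy.spatial.transform import Rotation as Ro
from station import get_obs
def down(y): y=np.radians(y); c,s=np.cos(y),np.sin(y); return Ro.from_matrix(np.array([[c,s,0],[s,-c,0],[0,0,-1.]]))
o=get_obs(); p=np.array(o['tool_pos'])*1000; R=Ro.from_rotvec(o['tool_rot'])
x=R.as_matrix()[:,0]; print('t%.1f'%o['t'],'pos',p.round(1),'yaw %.1f'%np.degrees(np.arctan2(x[1],x[0])),'open %.1f'%(o['opening']*1000),'F',np.round(o['contact_force'],1),'q6 %.2f'%o['q'][5])
a=np.array(sys.argv[1:],float).reshape(-1,4)
for w in a:
    d=R.inv().apply(w[:3]-p)/10; D=down(w[3]); r=(R.inv()*D).as_rotvec()
    n=max(np.linalg.norm(d)/4.17,np.degrees(np.linalg.norm(r))/7.16)
    print(d.round(2).tolist(),r.round(3).tolist(),'rows %.1f'%n); p,R=w[:3],D
E
python3 - <<'E'
from meas import *
T=cv2.imread('pics/raw_t0.png')[:,:,::-1].copy();S=cv2.imread('pics/raw_s0.png')[:,:,::-1].copy()
H['orange']=((5,190,110),(17,255,255))
for n,im in(('top',T),('scene',S)):
    for a,ce,b,m in blobs(im,'orange',15):
        if a<300: print(n,a,ce.round(1),[ (ray(n,*ce,z)*1000).round(1)[:2].tolist() for z in(.027,.030,.038)])
    for a,ce,b,m in blobs(im,'yellow',100): 
        if b[0]>500 or b[0]<220: print('strip',a,ce,b,wrect(n,m,.149))
m=cv2.inRange(hsv(T),np.array((10,60,60)),np.array((25,200,190)))[295:345,365:402]
print(m.mean())
a=cv2.resize(T[250:370,360:640],None,fx=2.8,fy=2.8,interpolation=cv2.INTER_CUBIC)
b=cv2.resize(S[130:240,110:320],None,fx=2.2,fy=2.2,interpolation=cv2.INTER_CUBIC)
c=np.zeros((a.shape[0]+b.shape[0],784,3),np.uint8);c[:a.shape[0],:a.shape[1]]=a;c[a.shape[0]:,:b.shape[1]]=b
cv2.imwrite('pics/box.png',c[:,:,::-1]);print(c.shape)
E
```

```text
top 48 [145.5 192. ] [[647.4, 368.6], [646.7, 367.7], [644.7, 365.0]]
top 87 [340.5 195.6] [[688.2, -36.5], [687.4, -36.5], [685.1, -36.5]]
top 80 [245.4 206.1] [[642.3, 157.0], [641.6, 156.5], [639.6, 155.2]]
top 48 [228.9 218.4] [[612.3, 187.2], [611.7, 186.6], [609.9, 185.2]]
top 75 [131.4 268.5] [[484.9, 368.4], [484.6, 367.4], [483.7, 364.7]]
top 72 [221.3 274. ] [[495.8, 185.0], [495.4, 184.5], [494.4, 183.1]]
strip 591 [233.15566836 220.03722504] [203 195  57  58] (array([577.9, 159.6]), array([100.8,  55.7]), 146.6, np.float32(146.7))
strip 171 [520.06432749 314.28654971] [512 276  17  77] (array([ 474.1, -382.2]), array([137.4,   4.8]), 14.1, np.float32(13.9))
scene 53 [421.3 268.5] [[485.3, 181.1], [488.5, 181.7], [497.0, 183.1]]
scene 61 [507.5 290.3] [[473.8, 364.8], [477.0, 364.7], [485.6, 364.2]]
scene 65 [291.1 301.1] [[691.1, -35.8], [693.6, -34.5], [700.0, -30.9]]
scene 49 [387.8 310.9] [[633.4, 154.0], [636.1, 154.7], [643.1, 156.3]]
scene 51 [493.9 350.5] [[643.9, 367.0], [646.4, 366.9], [653.4, 366.4]]
188.14864864864865
(578, 784, 3)
```

View pics/box.png

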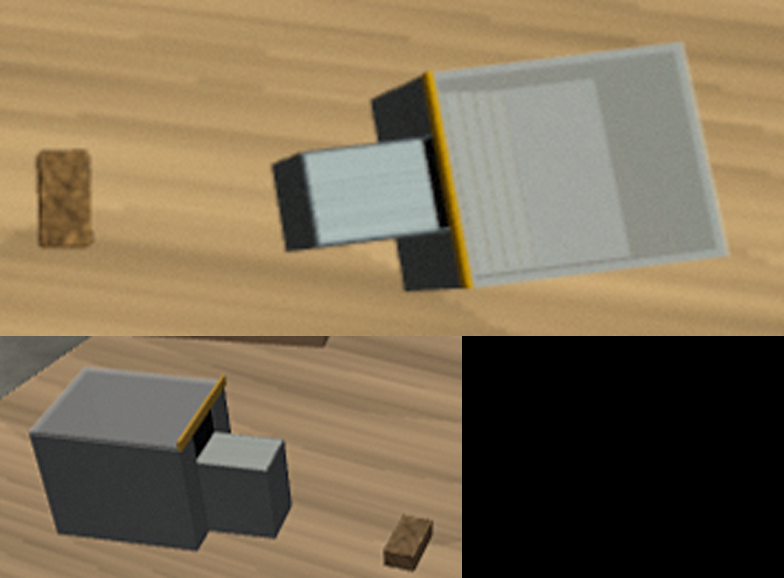

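```bash
python3 - <<'E'
from h import *
for u,v in((468.2,305.4),(473.2,338.2),(510.7,299.5),(516.8,332.5)): print((ray('top',u,v,.095)*1000).round(1)[:2])
for u,v in((201,187.7),(238.6,191.4),(209,174),(241,177)): print('s',(ray('scene',u,v,.095)*1000).round(1)[:2])
E
python3 plan.py 330 -300 300 21 447 -40 150 -22.3 447 -40 10 -22.3
```

```text
[ 484.2 -301.2]
[ 424.  -314.8]
[ 505.  -380.4]
[ 444.4 -395.2]
s [ 506.5 -372.6]
s [ 481.6 -281.6]
s [ 448.  -388.7]
s [ 425.9 -308.6]
t0.1 pos [ 226.9 -581.8  238.2] yaw 21.3 open 85.1 F [-0.4  0.6  0.3] q6 -0.12
[19.84, -22.52, -6.14] [-0.002, -0.0, 0.005] rows 7.3
[20.24, -20.08, 15.0] [0.0, 0.0, 0.756] rows 7.7
[0.0, 0.0, 14.0] [0.0, 0.0, 0.0] rows 3.4
```

```bash
L='' ; python3 -m jog '[[9.9,-11.2,-6,0,0,0,0],[19.8,-22.5,-6.1,0,0,0,0],[19.8,-22.5,-6.1,0,0,0,0],[19.8,-22.5,-6.1,0,0,0,0],[19.8,-22.5,-6.1,0,0,0,0],[19.8,-22.5,-6.1,0,0,0,0],[19.8,-22.5,-6.1,0,0,0,0],[19.8,-22.5,-6.1,0,0,0,0]]' 30 | tail -c 300; python3 -m jog '[[20.2,-20.1,15,0,0,0.756,0],[20.2,-20.1,15,0,0,0.756,0],[20.2,-20.1,15,0,0,0.756,0],[20.2,-20.1,15,0,0,0.756,0],[20.2,-20.1,15,0,0,0.756,0],[20.2,-20.1,15,0,0,0.756,0],[20.2,-20.1,15,0,0,0.756,0],[20.2,-20.1,15,0,0,0.756,0]]' | tail -c 300
python3 plan.py 447 -40 100 -22.3  447 -40 12 -22.3
python3 - <<'E'
from meas import *
T=get_image('top');S=get_image('scene');cv2.imwrite('pics/raw_t1.png',T[:,:,::-1])
run(T,S,['red'])
E
```

```text
t: 0.77
tool_pos: [0.3308, -0.2967, 0.3006]
tool_rot: [-3.085, -0.586, -0.003]
contact_force: [0.2, -0.4, -0.7]
opening: 0.0853
t: 1.43
tool_pos: [0.4378, -0.0517, 0.1604]
tool_rot: [-3.082, 0.6, -0.003]
contact_force: [0.0, 0.7, 0.7]
opening: 0.0852
t1.4 pos [437.8 -51.7 160.4] yaw -22.0 open 85.2 F [0.  0.7 0.7] q6 1.67
[0.4, -1.41, 6.05] [-0.002, -0.001, 0.005] rows 1.5
[0.0, 0.0, 8.8] [0.0, 0.0, 0.0] rows 2.1
top
red 170 [190.4, 121.8] [183, 115, 15, 15] ray [815.1, 302.7] [814.6 303.4] [32.  30.6] 6.8 9.2
red 457 [400.2, 135.6] [393, 114, 15, 45] ray [837.3, -148.2] [ 837.  -148.1] [102.2  23.3] 178.1 178.9
red 597 [229.5, 227.9] [212, 211, 35, 35] ray [594.0, 184.1] [594.4 183.8] [65.4 40.8] 146.6 146.5
red 138 [338.9, 277.1] [330, 264, 22, 28] ray [519.1, -52.7] [518.6 -52.4] [61.1 28.3] 35.7 35.3
red 219 [276.2, 311.3] [262, 293, 30, 33] ray [435.1, 64.8] [440.3  63.8] [57.4 43. ] 158.6 161.5
red 95 [326.0, 305.4] [314, 298, 22, 17] ray [458.7, -33.5] [458.2 -29.7] [46.1 25. ] 75.8 75.1
red 112 [316.5, 383.0] [305, 373, 26, 19] ray [305.3, -32.8] [306.7 -37.4] [50.7 26.5] 76.8 79.0
red 286 [281.6, 400.7] [263, 384, 40, 39] ray [263.5, 30.8] [262.3  32.5] [75.  58.8] 158.9 159.3
scene
red 176 [335.3, 238.5] [322, 227, 27, 21] ray [463.6, -34.2] [459.5 -36.5] [67.4 49.2] 157.4 155.8
red 179 [377.8, 248.8] [366, 237, 26, 23] ray [456.2, 69.9] [451.8  68.8] [68.6 47.5] 158.0 159.1
red 309 [406.1, 306.1] [391, 297, 30, 20] ray [599.2, 182.7] [599.6 183.6] [56.4 35.4] 146.5 146.1
red 536 [203.6, 340.4] [185, 319, 38, 43] ray [846.5, -145.8] [ 843.4 -145.4] [107.2  26.9] 178.7 178.9
red 233 [433.5, 330.6] [425, 322, 18, 18] ray [638.4, 250.8] [638.6 251.1] [45.  31.8] 8.5 8.5
```

```bash
python3 -m jog '[[0.4,-1.4,6,0,0,0,0],[0.4,-1.4,6,0,0,0,0],[0.4,-1.4,10.5,0,0,0,0],[0.4,-1.4,14.8,0,0,0,0],[0.4,-1.4,14.8,0,0,0,0],[0.4,-1.4,14.8,0,0,0,0]]' |tail -c 200; python3 -m jog '[[0,0,0,0,0,0,255],[0,0,0,0,0,0,255],[0,0,0,0,0,0,255],[0,0,0,0,0,0,255],[0,0,0,0,0,0,255],[0,0,0,0,0,0,255]]' 30;python3 -m jog '[[0,0,-4,0,0,0,255],[0,0,-8,0,0,0,255],[0,0,-12,0,0,0,255],[0,0,-16,0,0,0,255],[0,0,-16,0,0,0,255]]' ; python3 plan.py 463.8 -343.2 170 -76 463.8 -343.2 108 -76
```

```text
t: 2.03
tool_pos: [0.4411, -0.0359, 0.0064]
tool_rot: [-3.082, 0.584, 0.022]
contact_force: [-0.3, 0.1, -0.0]
opening: 0.0855
t: 2.53
tool_pos: [0.4431, -0.0366, 0.009]
tool_rot: [-3.083, 0.584, 0.015]
contact_force: [-1.4, -0.8, 7.4]
opening: 0.0395
t: 2.95
tool_pos: [0.4497, -0.0388, 0.1796]
tool_rot: [-3.084, 0.584, -0.013]
contact_force: [1.1, -0.3, -0.7]
opening: 0.0394
t3.0 pos [449.7 -38.8 179.6] yaw -21.4 open 39.4 F [ 1.1 -0.3 -0.7] q6 1.69
[12.43, 27.83, 0.94] [-0.008, -0.005, 0.952] rows 7.6
[0.0, 0.0, 6.2] [0.0, 0.0, 0.0] rows 1.5
```

```bash
python3 -m jog '[[4,10,0,0,0,0.952,255],[8,19,0,0,0,0.952,255],[12.3,27.6,0,0,0,0.952,255],[12.3,27.6,0,0,0,0.952,255],[12.3,27.6,0.4,0,0,0.952,255],[12.3,27.6,0.4,0,0,0.952,255],[12.3,27.6,0.4,0,0,0.952,255],[12.3,27.6,0.4,0,0,0.952,255]]'; python3 -m jog '[[0,0,0,0,0,0,255]]' >/dev/null;python3 plan.py 463 -341 140 -76 463 -341 108 -76
```

```text
t: 3.62
tool_pos: [0.4629, -0.3458, 0.1758]
tool_rot: [-2.463, 1.943, -0.014]
contact_force: [-0.6, -0.1, -1.0]
opening: 0.0392
t3.7 pos [ 462.6 -348.6  175.9] yaw -76.8 open 39.4 F [ 0.   0.4 -1.5] q6 2.13
[-0.75, -0.18, 3.59] [-0.009, -0.005, -0.014] rows 0.9
[0.0, 0.0, 3.2] [0.0, 0.0, 0.0] rows 0.8
```

```bash
python3 -m jog '[[-0.75,-0.2,2,0,0,0.014,255],[-0.75,-0.2,4,0,0,0.014,255],[-0.75,-0.2,6,0,0,0.014,255],[-0.75,-0.2,7,0,0,0.014,255],[-0.75,-0.2,7,0,0,0.014,255],[-0.75,-0.2,7,0,0,0.014,255]]'; python3 plan.py 463 -341 107 -76
python3 - <<'E'
from h import *
T=get_image('top');S=get_image('scene')
a=cv2.resize(T[250:370,400:640],(720,360));b=cv2.resize(S[130:240,110:320],(400,210))
c=np.zeros((570,720,3),np.uint8);c[:360]=a;c[360:,:400]=b;cv2.imwrite('pics/p4.png',c[:,:,::-1])
E
```

```text
t: 4.2
tool_pos: [0.4636, -0.3402, 0.106]
tool_rot: [-2.447, 1.963, -0.015]
contact_force: [0.6, -1.0, -1.6]
opening: 0.0393
t4.2 pos [ 463.6 -340.2  106. ] yaw -77.5 open 39.3 F [ 0.6 -1.  -1.6] q6 2.16
[0.06, 0.08, -0.1] [-0.009, -0.005, -0.026] rows 0.2
```

View pics/p4.png

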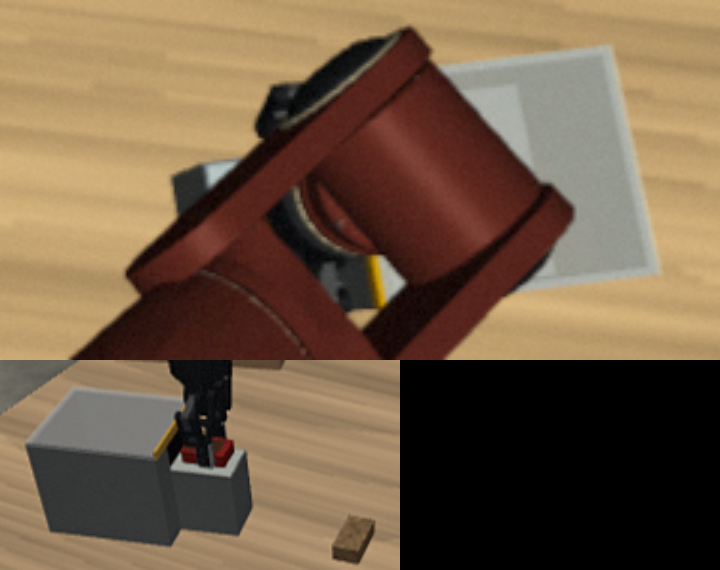

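```bash
python3 -m jog '[[0,0,0.15,0,0,0,255],[0,0,0.15,0,0,0,0],[0,0,0.15,0,0,0,0],[0,0,0.15,0,0,0,0],[0,0,-2,0,0,0,0],[0,0,-4.5,0,0,0,0],[0,0,-4.5,0,0,0,0],[0,0,-4.5,0,0,0,0]]'; python3 -m jog '[[-3,0,0,0,0,0.02,255],[-6,0,0,0,0,0.02,255],[-6,0,0,0,0,0.02,255],[-6,0,0,0,0,0.02,255],[-6,0,0,0,0,0.02,255],[-6,0,0,0,0,0.02,255]]'; python3 plan.py 449.5 -285.5 112 -76 470.8 -371.3 112 -76
```

```text
t: 4.97
tool_pos: [0.4645, -0.3417, 0.154]
tool_rot: [-2.447, 1.964, -0.024]
contact_force: [-0.6, -0.2, -0.7]
opening: 0.0857
t: 5.47
tool_pos: [0.4516, -0.2837, 0.1531]
tool_rot: [-2.427, 1.989, -0.023]
contact_force: [-0.2, 0.5, -0.2]
opening: 0.0123
t5.5 pos [ 451.6 -283.7  153.1] yaw -78.7 open 12.3 F [-0.2  0.5 -0.2] q6 2.24
[0.1, 0.29, 4.11] [-0.012, -0.009, -0.047] rows 1.0
[8.84, 0.01, 0.0] [0.0, 0.0, 0.0] rows 2.1
```

```bash
python3 - <<'E'
from meas import *
T=get_image('top');S=get_image('scene')
for a,ce,b,m in blobs(S,'red',40): print(a,ce,b)
a=cv2.resize(T[250:370,400:640],(720,360));b=cv2.resize(S[130:240,110:320],(400,210))
c=np.zeros((570,720,3),np.uint8);c[:360]=a;c[360:,:400]=b;cv2.imwrite('pics/p5.png',c[:,:,::-1])
E
```

```text
201 [219.27860697 179.74129353] [205 171  28  16]
188 [377.32978723 249.09042553] [365 237  27  23]
310 [406.2        306.10322581] [391 297  30  19]
541 [203.67097967 340.40480591] [185 319  38  44]
231 [433.49350649 330.58008658] [425 322  18  18]
```

View pics/p5.png

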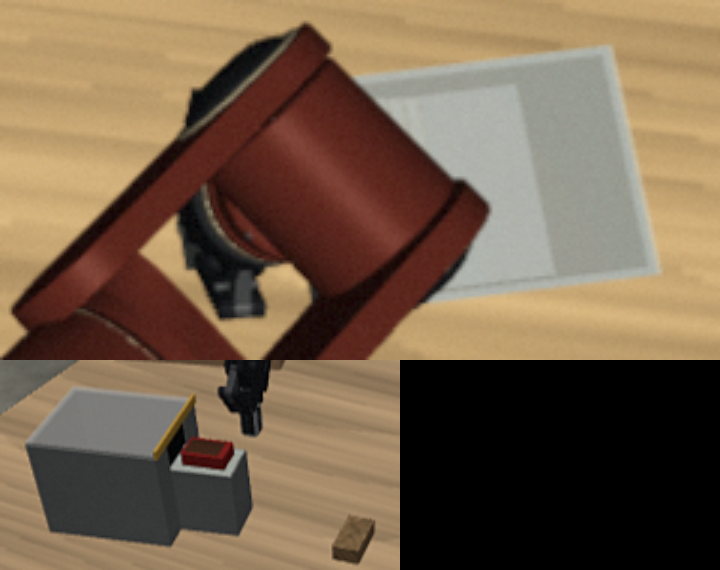

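```bash
python3 -m jog '[[0.1,0.3,2,0,0,-0.047,255],[0.1,0.3,4.1,0,0,-0.047,255],[0.1,0.3,4.1,0,0,-0.047,255],[0.1,0.3,4.1,0,0,-0.047,255]]'; python3 -m jog '[[2,0,0,0,0,0,255],[4,0,0,0,0,0,255],[5.5,0,0,0,0,0,255],[7,0,0,0,0,0,255],[8.2,0,0,0,0,0,255],[8.2,0,0,0,0,0,255],[8.2,0,0,0,0,0,255]]'; python3 plan.py  470.8 -371.3 112 -76
python3 - <<'E'
from meas import *
T=get_image('top');S=get_image('scene')
for a,ce,b,m in blobs(S,'red',40): print(a,ce,b)
a=cv2.resize(T[250:370,400:640],(720,360));b=cv2.resize(S[130:240,110:320],(400,210))
c=np.zeros((570,720,3),np.uint8);c[:360]=a;c[360:,:400]=b;cv2.imwrite('pics/p6.png',c[:,:,::-1])
E
```

```text
t: 5.9
tool_pos: [0.4487, -0.2855, 0.111]
tool_rot: [-2.472, 1.933, -0.019]
contact_force: [0.1, -0.4, 1.1]
opening: -0.0001
t: 6.48
tool_pos: [0.4688, -0.3657, 0.1126]
tool_rot: [-2.471, 1.934, -0.02]
contact_force: [0.1, -0.0, 0.3]
opening: 0.0001
t6.5 pos [ 468.8 -365.7  112.6] yaw -76.1 open 0.1 F [ 0.1 -0.   0.3] q6 2.11
[0.59, -0.06, 0.06] [-0.011, -0.008, -0.002] rows 0.1
182 [377.65384615 248.78021978] [365 237  27  22]
311 [406.11575563 306.05144695] [391 297  31  20]
536 [203.55037313 340.48134328] [185 319  38  43]
227 [433.54185022 330.56828194] [426 322  17  18]
```

View pics/p6.png

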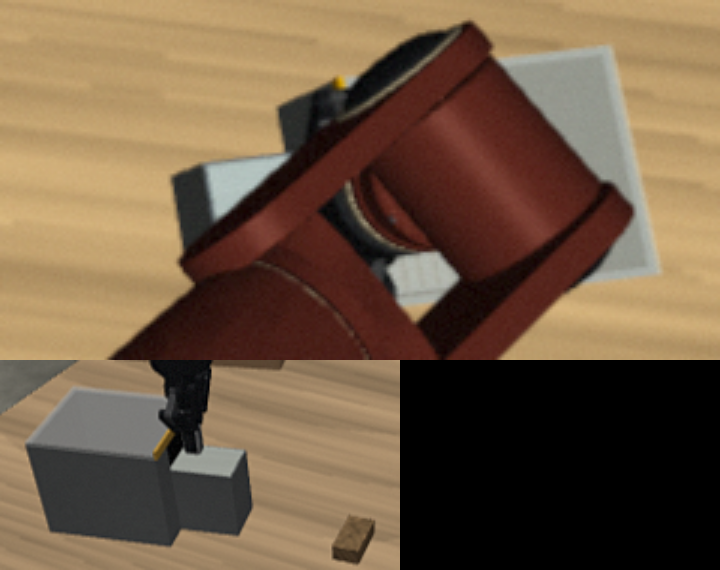

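```bash
python3 -m jog '[[0.5,0,0,0,0,0,255],[0.5,0,0,0,0,0,255],[-2,0,0,0,0,0,255],[-5,0,-1,0,0,0,0],[-5,0,-4,0,0,0,0],[-5,0,-8,0,0,0,0],[-5,0,-10,0,0,0,0],[-5,0,-10,0,0,0,0]]'; python3 plan.py 400 -120 200 -50 441 66.5 120 -22
```

```text
t: 7.25
tool_pos: [0.4576, -0.3173, 0.2187]
tool_rot: [-2.473, 1.932, -0.037]
contact_force: [0.3, -1.1, 1.4]
opening: 0.0606
t7.2 pos [ 457.6 -317.3  218.7] yaw -76.0 open 60.6 F [ 0.3 -1.1  1.4] q6 2.15
[-20.56, 0.85, 1.51] [-0.013, -0.02, -0.454] rows 4.9
[-11.65, -15.13, 8.0] [0.0, 0.0, -0.489] rows 5.0
```

```bash
python3 -m jog '[[-4,0.1,0,0,0,-0.12,0],[-8,0.3,0,0,0,-0.24,0],[-12,0.5,0,0,0,-0.36,0],[-16,0.7,1,0,0,-0.454,0],[-20.5,0.8,1.5,-0.01,-0.02,-0.454,0],[-20.5,0.8,1.5,-0.01,-0.02,-0.454,0],[-20.5,0.8,1.5,-0.01,-0.02,-0.454,0]]'
python3 - <<'E'
from meas import *
T=get_image('top');S=get_image('scene');cv2.imwrite('pics/raw_t7.png',T[:,:,::-1])
run(T,S,['red'])
c=cv2.resize(T[250:370,400:640],(720,360));cv2.imwrite('pics/p7.png',c[:,:,::-1])
E
python3 plan.py 441 66.5 120 -22
```

```text
t: 7.83
tool_pos: [0.3998, -0.1186, 0.199]
tool_rot: [-2.848, 1.322, -0.001]
contact_force: [-0.1, -1.3, 0.1]
opening: 0.0853
top
red 458 [400.3, 135.5] [393, 113, 15, 46] ray [837.7, -148.3] [ 837.5 -148.2] [103.2  23.1] 178.5 178.9
red 166 [190.4, 121.6] [183, 115, 15, 15] ray [815.6, 302.9] [814.6 303.4] [32.  30.5] 6.8 9.2
red 604 [229.6, 227.8] [213, 211, 35, 35] ray [594.2, 183.8] [594.4 183.8] [65.4 40.8] 146.6 147.0
red 217 [276.2, 310.8] [262, 292, 29, 34] ray [436.0, 64.9] [440.5  65.9] [56.2 39. ] 158.6 157.7
red 71 [404.3, 318.1] [394, 311, 17, 18] ray [452.4, -192.5] [ 454.2 -193.7] [40.6 23. ] 60.3 58.6
red 75 [367.1, 340.0] [360, 333, 17, 14] ray [400.1, -122.9] [ 400.3 -124.9] [32.2 23.6] 85.7 87.5
red 74 [386.3, 342.6] [378, 334, 21, 19] ray [399.7, -161.5] [ 397.8 -163.5] [48.9 17.3] 64.4 65.4
scene
red 177 [377.7, 248.8] [365, 237, 27, 22] ray [456.1, 69.6] [452.1  68.7] [67.9 47.5] 158.1 159.7
red 314 [406.2, 306.0] [391, 296, 31, 21] ray [598.9, 182.8] [599.4 183.3] [56.4 34.7] 146.5 144.3
red 541 [203.6, 340.4] [185, 319, 38, 43] ray [846.5, -145.8] [ 843.4 -145.4] [107.2  26.9] 178.7 178.4
red 224 [433.8, 330.5] [425, 322, 18, 18] ray [638.1, 251.2] [638.6 251.1] [44.9 31.7] 9.5 8.5
t7.9 pos [ 400.8 -120.8  200.2] yaw -50.0 open 85.5 F [-0.1 -0.1  0.2] q6 1.97
[-11.77, -15.11, 8.04] [-0.002, -0.002, -0.488] rows 5.0
```

View pics/p7.png

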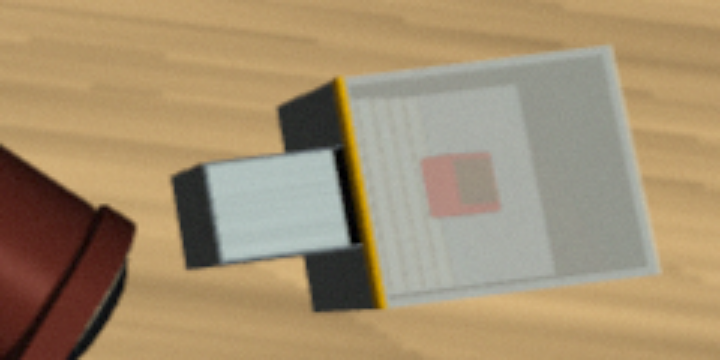

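```bash
python3 -m jog '[[-3,-4,2,0,0,-0.12,0],[-6,-8,4,0,0,-0.24,0],[-9,-11.5,6,0,0,-0.36,0],[-11.8,-15.1,8,0,0,-0.488,0],[-11.8,-15.1,8,0,0,-0.488,0],[-11.8,-15.1,8,0,0,-0.488,0],[-11.8,-15.1,8,0,0,-0.488,0]]' >/dev/null;  python3 plan.py 441 66.5 14 -22
```

```text
t8.5 pos [440.8  67.2 119.2] yaw -21.9 open 85.1 F [ 0.  -0.2  1.2] q6 1.94
[0.04, 0.06, 10.52] [0.0, -0.0, 0.002] rows 2.5
```

```bash
python3 -m jog '[[0,0,3.5,0,0,0,0],[0,0,7,0,0,0,0],[0,0,10.5,0,0,0,0],[0,0,10.5,0,0,0,0],[0,0,10.5,0,0,0,0]]' |grep -A1 pos; python3 -m jog '[[0,0,0,0,0,0,255],[0,0,0,0,0,0,255],[0,0,0,0,0,0,255],[0,0,0,0,0,0,255],[0,0,0,0,0,0,255],[0,0,0,0,0,0,255]]' 30;python3 -m jog '[[0,0,-4,0,0,0,255],[0,0,-8,0,0,0,255],[0,0,-12,0,0,0,255],[0,0,-16,0,0,0,255],[0,0,-16,0,0,0,255]]' ; python3 plan.py 400 -150 190 -50 463.3 -341 175 -76
```

```text
tool_pos: [0.44, 0.0656, 0.0134]
tool_rot: [3.082, -0.601, -0.006]
t: 9.43
tool_pos: [0.4419, 0.0653, 0.0157]
tool_rot: [3.083, -0.6, 0.001]
contact_force: [-1.5, -2.0, 7.2]
opening: 0.0393
t: 9.85
tool_pos: [0.4469, 0.0657, 0.1861]
tool_rot: [-3.082, 0.599, -0.028]
contact_force: [2.4, 0.3, 0.4]
opening: 0.0389
t9.8 pos [446.9  65.7 186.1] yaw -22.0 open 38.9 F [2.4 0.3 0.4] q6 1.94
[3.74, 21.75, -0.44] [-0.009, -0.015, 0.489] rows 5.3
[18.7, 7.43, 1.5] [0.0, 0.0, 0.454] rows 4.8
```

```bash
python3 -m jog '[[0.7,4,-0.4,0,0,0.12,255],[1.4,8,-0.4,0,0,0.24,255],[2.1,12,-0.4,0,0,0.36,255],[2.8,16,-0.4,0,0,0.489,255],[3.7,20,-0.4,0,0,0.489,255],[3.7,21.7,-0.4,0,0,0.489,255]]' >/dev/null; python3 plan.py 463.3 -341 175 -76
```

```text
t10.3 pos [ 399.  -153.   190.1] yaw -50.2 open 39.5 F [ 0.5  0.6 -1.2] q6 1.90
[18.54, 7.1, 1.71] [-0.015, -0.012, 0.45] rows 4.8
```

```bash
python3 -m jog '[[3.5,1.4,1,0,0,0.12,255],[7,2.8,1.7,0,0,0.24,255],[11,4.2,1.7,0,0,0.36,255],[15,5.6,1.7,0,0,0.45,255],[18.5,7.1,1.7,-0.015,-0.012,0.45,255],[18.5,7.1,1.7,-0.015,-0.012,0.45,255],[18.5,7.1,1.7,-0.015,-0.012,0.45,255]]' >/dev/null; python3 plan.py 463.3 -341 113 -76
```

```text
t10.9 pos [ 463.1 -342.   173.8] yaw -76.1 open 39.4 F [-0.7  1.  -1.2] q6 2.13
[-0.08, -0.05, 6.08] [0.001, 0.002, -0.002] rows 1.5
```

```bash
python3 -m jog '[[0,0,3,0,0,0,255],[0,0,5,0,0,0,255],[0,0,6.1,0,0,0,255],[0,0,6.1,0,0,0,255],[0,0,6.3,0,0,0,255],[0,0,6.3,0,0,0,255]]';python3 -m jog '[[0,0,0,0,0,0,0],[0,0,0,0,0,0,0],[0,0,0,0,0,0,0],[0,0,0,0,0,0,0],[0,0,-2,0,0,0,0],[0,0,-4.2,0,0,0,0],[0,0,-4.2,0,0,0,0]]'; python3 -m jog '[[-3,0,0,0,0,0,255],[-6,0,0,0,0,0,255],[-6,0,0,0,0,0,255],[-6,0,0,0,0,0,255],[-6,0,0,0,0,0,255],[-6,0,0,0,0,0,255],[-6,0,0,0,0,0,255]]' >/dev/null; python3 plan.py 449.5 -285.5 112 -76
python3 - <<'E'
from h import *
S=get_image('scene')
c=cv2.resize(S[130:240,110:320],(630,330));cv2.imwrite('pics/p8.png',c[:,:,::-1])
E
```

```text
t: 11.43
tool_pos: [0.4632, -0.3414, 0.1115]
tool_rot: [-2.474, 1.936, 0.001]
contact_force: [-0.1, 0.1, -1.3]
opening: 0.0395
t: 12.02
tool_pos: [0.4653, -0.3434, 0.1586]
tool_rot: [2.474, -1.936, 0.012]
contact_force: [0.3, -1.9, 1.9]
opening: 0.0852
t12.6 pos [ 451.1 -286.   158.4] yaw -76.1 open 0.7 F [ 0.4 -0.1  0.5] q6 2.20
[-0.12, 0.16, 4.63] [-0.004, -0.006, -0.002] rows 1.1
```

View pics/p8.png

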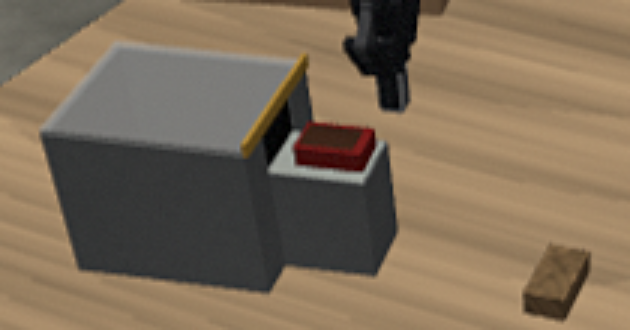

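```bash
python3 -m jog '[[-0.1,0.2,2,0,0,0,255],[-0.1,0.2,4.6,0,0,0,255],[-0.1,0.2,4.6,0,0,0,255],[-0.1,0.2,4.6,0,0,0,255]]'; python3 -m jog '[[2,0,0,0,0,0,255],[4,0,0,0,0,0,255],[5.5,0,0,0,0,0,255],[7,0,0,0,0,0,255],[8.6,0,0,0,0,0,255],[8.6,0,0,0,0,0,255],[8.6,0,0,0,0,0,255]]';python3 -m jog '[[-2,0,0,0,0,0,255],[-5,0,-1,0,0,0,0],[-5,0,-4,0,0,0,0],[-5,0,-8,0,0,0,0],[-5,0,-11,0,0,0,0],[-5,0,-11,0,0,0,0]]'; python3 plan.py 440 -100 230 -50 603 180.3 130 -33.5
```

```text
t: 12.98
tool_pos: [0.4481, -0.2852, 0.1107]
tool_rot: [2.473, -1.937, 0.005]
contact_force: [-0.3, 0.8, 0.3]
opening: 0.0002
t: 13.57
tool_pos: [0.4694, -0.3698, 0.1126]
tool_rot: [2.472, -1.938, 0.009]
contact_force: [0.7, 0.6, -0.6]
opening: -0.0002
t: 14.07
tool_pos: [0.4598, -0.3223, 0.2319]
tool_rot: [2.472, -1.936, 0.031]
contact_force: [1.0, -1.1, 1.5]
opening: 0.0604
t14.1 pos [ 459.8 -322.3  231.9] yaw -76.2 open 60.4 F [ 1.  -1.1  1.5] q6 2.16
[-22.06, -3.4, -0.13] [-0.007, -0.019, -0.456] rows 5.4
[-10.99, -30.5, 10.0] [0.0, 0.0, -0.288] rows 8.1
```

```bash
python3 -m jog '[[-4,-0.6,0,0,0,-0.12,0],[-8,-1.2,0,0,0,-0.24,0],[-12,-1.8,0,0,0,-0.36,0],[-16,-2.4,0,0,0,-0.456,0],[-20,-3,0,-0.007,-0.019,-0.456,0],[-22,-3.4,0,-0.007,-0.019,-0.456,0],[-22,-3.4,0,-0.007,-0.019,-0.456,0]]' >/dev/null
python3 - <<'E'
from meas import *
T=get_image('top');S=get_image('scene');cv2.imwrite('pics/raw_t9.png',T[:,:,::-1])
run(T,S,['yellow'])
c=cv2.resize(T[250:370,400:640],(720,360));cv2.imwrite('pics/p9.png',c[:,:,::-1])
E
python3 plan.py 603 180.3 130 -33.5
```

```text
top
yellow 640 [232.6, 220.1] [203, 195, 57, 58] ray [608.6, 178.1] [602.5 180.3] [111.1  61.8] 146.6 146.7
yellow 180 [519.9, 313.6] [512, 276, 17, 77] ray [487.7, -418.6] [ 487.8 -418. ] [152.    5.6] 13.9 13.7
scene
yellow 288 [401.5, 307.3] [375, 285, 60, 40] ray [617.2, 177.1] [605.3 180.4] [110.3  59.9] 146.3 146.3
t14.8 pos [440.  -99.8 229.1] yaw -49.9 open 85.6 F [ 0.  -0.5  0.6] q6 2.05
[-10.92, -30.51, 9.91] [-0.0, -0.001, -0.286] rows 8.1
```

View pics/p9.png

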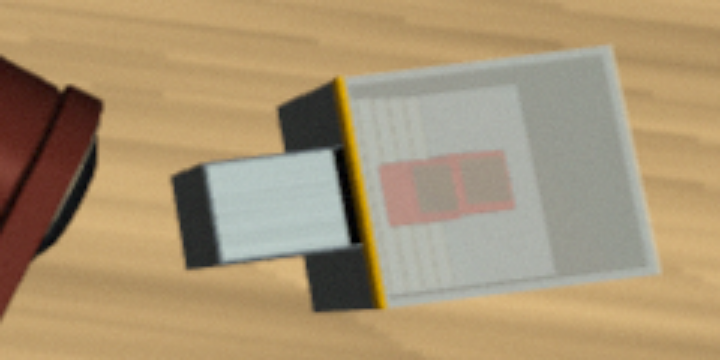

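```bash
python3 -m jog '[[-1.4,-4,0.5,0,0,-0.1,0],[-2.8,-8,1,0,0,-0.2,0],[-4.2,-12,2,0,0,-0.286,0],[-5.6,-16,3,0,0,-0.286,0],[-7,-20,5,0,0,-0.286,0],[-8.4,-24,7,0,0,-0.286,0],[-9.8,-28,9,0,0,-0.286,0],[-10.9,-30.5,9.9,0,0,-0.286,0]]' >/dev/null; python3 -m jog '[[0,0,0,0,0,0,0]]' >/dev/null; python3 plan.py 603 180.3 100 -33.5 603 180.3 15 -33.5
```

```text
t15.5 pos [600.6 176.3 126.8] yaw -33.4 open 85.7 F [-0.9 -0.8 -1. ] q6 2.32
[-0.01, -0.47, 2.68] [0.003, 0.004, 0.001] rows 0.7
[0.0, 0.0, 8.5] [0.0, 0.0, 0.0] rows 2.0
```

```bash
python3 -m jog '[[0,-0.5,2.7,0,0,0,0],[0,-0.5,6,0,0,0,0],[0,-0.5,9,0,0,0,0],[0,-0.5,11.2,0,0,0,0],[0,-0.5,11.2,0,0,0,0],[0,-0.5,11.2,0,0,0,0]]' >/dev/null; python3 plan.py; python3 -m jog '[[0,0,0,0,0,0,255],[0,0,0,0,0,0,255],[0,0,0,0,0,0,255],[0,0,0,0,0,0,255],[0,0,0,0,0,0,255],[0,0,0,0,0,0,255]]' 45 >/dev/null;python3 plan.py; python3 -m jog '[[0,0,-3,0,0,0,255],[0,0,-6,0,0,0,255],[0,0,-9,0,0,0,255],[0,0,-9,0,0,0,255],[0,0,-9,0,0,0,255]]' >/dev/null ; python3 plan.py 645 -48 100 15
```

```text
t16.0 pos [602.1 179.   13.6] yaw -33.5 open 85.3 F [-0.9 -0.6  0. ] q6 2.33
t16.5 pos [604.3 179.   16.5] yaw -33.5 open 59.2 F [-0.4 -1.4  6.4] q6 2.33
t16.9 pos [606.1 179.4 109.1] yaw -33.5 open 59.1 F [ 0.3 -1.  -2.8] q6 2.33
[15.81, 16.81, 0.91] [-0.0, -0.001, -0.847] rows 6.8
```

```bash
python3 -m jog '[[2.5,2.5,0,0,0,-0.12,255],[5,5,0,0,0,-0.24,255],[7.5,7.5,0,0,0,-0.36,255],[10,10,0,0,0,-0.48,255],[12.5,13,0,0,0,-0.6,255],[15,16,0,0,0,-0.72,255],[16,16.8,0,0,0,-0.847,255],[16,16.8,0,0,0,-0.847,255]]' >/dev/null; python3 -m jog '[[0,0,0,0,0,0,255],[0,0,0,0,0,0,255]]' >/dev/null; python3 plan.py 646.7 -47.5 75 15
python3 - <<'E'
from meas import *
H['orange']=((5,190,110),(17,255,255))
T=get_image('top');S=get_image('scene');cv2.imwrite('pics/raw_t10.png',T[:,:,::-1])
for n,im in(('top',T),('scene',S)):
    for a,ce,b,m in blobs(im,'orange',15):
        if a<300: print(n,a,ce.round(1),[ (ray(n,*ce,z)*1000).round(1)[:2].tolist() for z in(.027,.134,.136)])
c=np.hstack([T[130:290,260:440],S[200:360,220:400]]);c=cv2.resize(c,None,fx=2.2,fy=2.2);cv2.imwrite('pics/p10.png',c[:,:,::-1])
E
```

```text
t17.8 pos [643.4 -51.8 103.2] yaw 14.8 open 59.0 F [-1.4  0.1 -3.2] q6 1.12
[0.45, -0.33, 2.82] [-0.003, 0.007, -0.003] rows 0.7
top 47 [145.5 192.1] [[647.3, 368.6], [621.1, 333.4], [620.6, 332.7]]
top 74 [131.4 268.6] [[484.8, 368.5], [472.6, 333.2], [472.4, 332.6]]
top 69 [221.3 274.2] [[495.4, 184.9], [482.3, 165.6], [482.1, 165.2]]
scene 68 [288.9 264.6] [[595.8, -89.9], [694.8, -34.8], [696.6, -33.7]]
scene 52 [421.2 268.6] [[485.7, 181.1], [599.4, 199.9], [601.5, 200.2]]
scene 57 [507.7 290.6] [[474.5, 365.4], [589.7, 359.4], [591.9, 359.3]]
scene 63 [291.  301.3] [[691.8, -35.7], [777.9, 12.1], [779.5, 13.0]]
scene 50 [493.9 350.5] [[643.8, 367.1], [736.3, 360.8], [738.0, 360.7]]
```

View pics/p10.png

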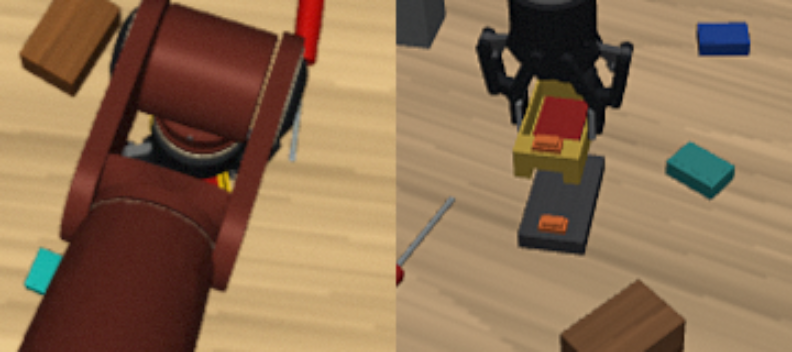

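```bash
python3 -m jog '[[0.5,-0.3,2,0,0,0,255],[0.5,-0.3,3,0,0,0,255],[0.5,-0.3,3,0,0,0,255],[0.5,-0.3,3,0,0,0,255]]' >/dev/null; python3 plan.py 646.7 -47.8 45 15 
```

```text
t18.2 pos [646.8 -46.   72.9] yaw 15.0 open 58.5 F [ 0.1 -0.2 -2.5] q6 1.12
[-0.03, 0.18, 2.79] [-0.004, 0.008, -0.0] rows 0.7
```

```bash
python3 -m jog '[[0,0.2,0.5,-0.004,0.008,0,255],[0,0.2,1.2,-0.004,0.008,0,255],[0,0.2,1.8,-0.004,0.008,0,255],[0,0.2,2.4,-0.004,0.008,0,255],[0,0.2,2.7,-0.004,0.008,0,255],[0,0.2,2.7,-0.004,0.008,0,255]]'; python3 -m jog '[[0,0,0.3,0,0,0,255],[0,0,0.6,0,0,0,255],[0,0,0.9,0,0,0,255],[0,0,1,0,0,0,255],[0,0,1,0,0,0,255]]';  python3 plan.py 646.7 -47.8 36.5 15 
```

```text
t: 18.68
tool_pos: [0.6462, -0.0478, 0.0445]
tool_rot: [-3.115, -0.409, 0.004]
contact_force: [-0.8, 0.5, -4.1]
opening: 0.059
t: 19.1
tool_pos: [0.6468, -0.0479, 0.0366]
tool_rot: [3.114, 0.409, -0.003]
contact_force: [-4.5, 1.0, 6.5]
opening: 0.0591
t19.1 pos [646.8 -47.9  36.6] yaw 15.0 open 59.1 F [-4.5  1.   6.5] q6 1.12
[-0.01, -0.02, 0.01] [0.0, 0.002, -0.0] rows 0.0
```

```bash
python3 -m jog '[[0,0,0,0,0,0,0],[0,0,0,0,0,0,0],[0,0,0,0,0,0,0],[0,0,0,0,0,0,0],[0,0,-3,0,0,0,0],[0,0,-7,0,0,0,0],[0,0,-11,0,0,0,0],[0,0,-15,0,0,0,0]]'; python3 plan.py 540 80 180 0 452.7 198.4 100 -20
```

```text
t: 19.77
tool_pos: [0.6466, -0.0478, 0.1876]
tool_rot: [-3.115, -0.409, 0.005]
contact_force: [0.8, -0.2, 0.1]
opening: 0.0854
t19.8 pos [646.6 -47.8 187.6] yaw 15.0 open 85.4 F [ 0.8 -0.2  0.1] q6 1.12
[-6.99, -15.1, 0.79] [-0.0, 0.003, 0.261] rows 4.0
[-8.73, -11.84, 8.0] [0.0, 0.0, 0.349] rows 4.0
```

```bash
python3 -m jog '[[-1.7,-3.7,0,0,0,0.1,0],[-3.5,-7.5,0,0,0,0.2,0],[-5,-11,0.8,0,0,0.261,0],[-7,-15.1,0.8,0,0,0.261,0],[-7,-15.1,0.8,0,0,0.261,0],[-7,-15.1,0.8,0,0,0.261,0]]' >/dev/null
python3 - <<'E'
from meas import *
H['orange']=((5,190,110),(17,255,255))
T=get_image('top');S=get_image('scene');cv2.imwrite('pics/raw_t11.png',T[:,:,::-1]);cv2.imwrite('pics/raw_s11.png',S[:,:,::-1])
for n,im in(('top',T),('scene',S)):
    for a,ce,b,m in blobs(im,'orange',15):
        if a<300: print(n,a,ce.round(1),[ (ray(n,*ce,z)*1000).round(1)[:2].tolist() for z in(.038,.058)])
    for a,ce,b,m in blobs(im,'yellow',60):
       print(n,a,ce.round(1),wrect(n,m,.052))
print('cork',proj('top',[.49,-.13,.02]))
E
python3 plan.py 452.7 198.4 100 -20
```

```text
top 48 [145.5 192. ] [[644.7, 365.0], [639.8, 358.4]]
top 89 [340.8 191.9] [[693.2, -36.3], [687.5, -36.3]]
top 21 [342. 204.] [[667.7, -41.6], [662.4, -41.6]]
top 74 [131.4 268.6] [[483.5, 364.8], [481.3, 358.3]]
top 687 [343.8 211.1] (array([643.8, -47.8]), array([113. ,  62.1]), 15.0, np.float32(14.6))
top 178 [519.9 313.4] (array([ 485.5, -411.8]), array([149.6,   5.8]), 13.9, np.float32(13.7))
scene 51 [421.4 268.5] [[497.1, 183.2], [518.4, 186.7]]
scene 67 [290.4 289.6] [[672.0, -46.7], [688.8, -37.4]]
scene 63 [507.4 290.4] [[485.9, 364.2], [507.4, 363.1]]
scene 23 [290. 303.] [[705.6, -30.4], [721.6, -21.5]]
scene 51 [493.9 350.5] [[653.4, 366.4], [670.6, 365.2]]
scene 299 [293.4 281.8] (array([647.5, -47.6]), array([110.2,  60.5]), 14.9, np.float32(15.1))
cork (np.float64(375.2130880372981), np.float64(295.7828401215742))
t20.4 pos [540.4  79.8 180.2] yaw 0.0 open 85.6 F [-0.  -0.8  0.9] q6 1.58
[-8.75, -11.87, 8.03] [0.001, 0.002, 0.35] rows 4.0
```

```bash
python3 -m jog '[[-2.2,-3,2,0,0,0.1,0],[-4.4,-6,4,0,0,0.2,0],[-6.6,-9,6,0,0,0.3,0],[-8.75,-11.9,8,0,0,0.35,0],[-8.75,-11.9,8,0,0,0.35,0],[-8.75,-11.9,8,0,0,0.35,0]]' >/dev/null; python3 plan.py 452.7 198.4 14 -20
```

```text
t20.9 pos [451.8 198.8  98.7] yaw -19.9 open 85.5 F [-0.   0.8 -0.2] q6 2.18
[0.13, -0.02, 8.47] [0.003, 0.003, 0.002] rows 2.0
```

```bash
python3 -m jog '[[0.1,0,3,0,0,0,0],[0.1,0,6,0,0,0,0],[0.1,0,8.4,0,0,0,0],[0.1,0,8.4,0,0,0,0],[0.1,0,8.4,0,0,0,0]]' >/dev/null; python3 plan.py; python3 -m jog '[[0,0,0,0,0,0,255],[0,0,0,0,0,0,255],[0,0,0,0,0,0,255],[0,0,0,0,0,0,255],[0,0,0,0,0,0,255],[0,0,0,0,0,0,255]]' 45 >/dev/null;python3 plan.py; python3 -m jog '[[0,0,-4,0,0,0,255],[0,0,-8,0,0,0,255],[0,0,-12,0,0,0,255],[0,0,-14,0,0,0,255],[0,0,-14,0,0,0,255]]' >/dev/null ; python3 plan.py 540 80 160 0  645 -48 130 15
```

```text
t21.3 pos [453.3 197.1  14.6] yaw -20.0 open 85.7 F [0.5 0.4 0.5] q6 2.18
t21.8 pos [456.  197.4  17.4] yaw -20.0 open 58.9 F [ 1.2 -1.9  6. ] q6 2.18
t22.2 pos [459.7 198.8 164.9] yaw -20.0 open 59.0 F [ 1.3  0.7 -0.9] q6 2.18
[11.6, 8.42, 0.58] [-0.004, -0.012, -0.349] rows 3.4
[10.5, 12.8, 3.0] [0.0, 0.0, -0.262] rows 4.0
```

```bash
python3 -m jog '[[3,2.2,0.3,0,0,-0.1,255],[6,4.4,0.5,0,0,-0.2,255],[9,6.6,0.5,0,0,-0.3,255],[11.6,8.4,0.5,-0.004,-0.012,-0.349,255],[11.6,8.4,0.5,-0.004,-0.012,-0.349,255]]' >/dev/null; python3 plan.py 648.6 -47.3 120 15
```

```text
t22.6 pos [541.9  76.1 159.7] yaw -0.2 open 58.9 F [-0.5  0.4 -1.7] q6 1.58
[10.71, 12.3, 4.0] [0.002, 0.0, -0.265] rows 4.0
```

```bash
python3 -m jog '[[2.7,3,1,0,0,-0.1,255],[5.4,6,2,0,0,-0.2,255],[8,9,3,0,0,-0.265,255],[10.7,12.3,4,0.002,0,-0.265,255],[10.7,12.3,4,0.002,0,-0.265,255],[10.7,12.3,4,0.002,0,-0.265,255]]' >/dev/null;python3 -m jog '[[0,0,0,0,0,0,255],[0,0,0,0,0,0,255]]' >/dev/null; python3 plan.py 648.6 -47.3 80 15
python3 - <<'E'
from meas import *
H['orange']=((5,190,110),(17,255,255))
S=get_image('scene')
for a,ce,b,m in blobs(S,'orange',15):
        if ce[0]<320: print(a,ce.round(1),[ (ray('scene',*ce,z)*1000).round(1)[:2].tolist() for z in(.058,.14)])
E
```

```text
t23.3 pos [646.4 -47.7 115.9] yaw 14.8 open 59.0 F [ 0.2 -0.2 -1.6] q6 1.12
[0.24, 0.03, 3.59] [-0.003, 0.006, -0.003] rows 0.9
61 [289.8 261.4] [[615.0, -76.5], [691.8, -33.9]]
65 [290.9 290. ] [[689.4, -36.0], [758.2, 2.1]]
21 [290.5 303.2] [[721.5, -20.5], [787.0, 16.0]]
```

```bash
python3 -m jog '[[0.15,0,1,-0.003,0.006,-0.003,255],[0.15,0,2,-0.003,0.006,-0.003,255],[0.15,0,3,-0.003,0.006,-0.003,255],[0.15,0,3.5,-0.003,0.006,-0.003,255],[0.15,0,3.5,-0.003,0.006,-0.003,255],[0.15,0,3.5,-0.003,0.006,-0.003,255]]'; python3 plan.py 648 -47.5 69 15
```

```text
t: 23.83
tool_pos: [0.6473, -0.0469, 0.0805]
tool_rot: [-3.114, -0.411, 0.002]
contact_force: [1.3, 0.2, -1.7]
opening: 0.059
t23.8 pos [647.3 -46.9  80.5] yaw 15.0 open 59.0 F [ 1.3  0.2 -1.7] q6 1.12
[0.05, 0.08, 1.15] [-0.0, 0.001, 0.001] rows 0.3
```

```bash
python3 -m jog '[[0.05,0.08,0.4,0,0,0,255],[0.05,0.08,0.8,0,0,0,255],[0.05,0.08,1.1,0,0,0,255],[0.05,0.08,1.2,0,0,0,255],[0.05,0.08,1.2,0,0,0,255]]'; python3 plan.py 648 -47.5 69 15
```

```text
t: 24.25
tool_pos: [0.6485, -0.0477, 0.0695]
tool_rot: [3.114, 0.411, -0.001]
contact_force: [-2.2, 0.1, 2.4]
opening: 0.0589
t24.2 pos [648.5 -47.7  69.5] yaw 15.0 open 58.9 F [-2.2  0.1  2.4] q6 1.12
[-0.04, -0.03, 0.05] [0.0, 0.0, 0.001] rows 0.0
```

```bash
python3 -m jog '[[0,0,0,0,0,0,0],[0,0,0,0,0,0,0],[0,0,0,0,0,0,0],[0,0,0,0,0,0,0],[0,0,-3,0,0,0,0],[0,0,-7,0,0,0,0],[0,0,-11,0,0,0,0],[0,0,-12,0,0,0,0]]'; python3 plan.py 540 150 170 10 440 357 100 10
```

```text
t: 24.92
tool_pos: [0.652, -0.0482, 0.198]
tool_rot: [3.111, 0.411, 0.017]
contact_force: [1.2, -0.3, 1.1]
opening: 0.0855
t24.9 pos [652.  -48.2 198. ] yaw 15.0 open 85.5 F [ 1.2 -0.3  1.1] q6 1.12
[-5.7, -22.07, 2.62] [0.005, -0.011, 0.088] rows 5.5
[-6.25, -22.12, 7.0] [0.0, 0.0, 0.0] rows 5.8
```

```bash
python3 -m jog '[[-1,-4,0,0,0,0.088,0],[-2,-8,0,0,0,0.088,0],[-3,-12,0.5,0,0,0.088,0],[-4,-16,1,0,0,0.088,0],[-5,-20,2,0.005,-0.011,0.088,0],[-5.7,-22,2.6,0.005,-0.011,0.088,0],[-5.7,-22,2.6,0.005,-0.011,0.088,0]]' >/dev/null
python3 - <<'E'
from meas import *
H['orange']=((5,190,110),(17,255,255))
T=get_image('top');S=get_image('scene');cv2.imwrite('pics/raw_t12.png',T[:,:,::-1]);cv2.imwrite('pics/raw_s12.png',S[:,:,::-1])
for n,im in(('top',T),('scene',S)):
    for a,ce,b,m in blobs(im,'orange',15):
        if a<300: print(n,a,ce.round(1),[ (ray(n,*ce,z)*1000).round(1)[:2].tolist() for z in(.038,.090)])
    for c,z in(('blue',.084),('green',.032)):
      for a,ce,b,m in blobs(im,c,200):
       if a<3000:print(n,c,a,ce.round(1),wrect(n,m,z))
E
python3 plan.py 440 357 100 10
```

```text
top 78 [341.4 187.7] [[702.3, -36.5], [687.1, -36.6]]
top 47 [145.5 192.1] [[644.6, 365.0], [631.9, 347.9]]
top 74 [131.4 268.6] [[483.5, 364.8], [477.6, 347.7]]
top blue 463 [455.1  85.3] (array([ 934. , -244.8]), array([72.7, 30.9]), 0.6, np.float32(0.6))
top blue 689 [344.4 208.5] (array([641.3, -48.2]), array([113.5,  59.9]), 14.9, np.float32(14.3))
top blue 549 [299.7 362.2] (array([341.1,   2.8]), array([52.6, 35.6]), 115.1, np.float32(115.4))
top green 655 [130.3 290.7] (array([439.2, 353.3]), array([111.1,  63.8]), 10.8, np.float32(12.6))
scene 62 [290.2 279.2] [[644.9, -61.0], [690.4, -35.7]]
scene 61 [507.4 290.4] [[485.9, 364.2], [541.9, 361.4]]
scene 16 [290.  292.2] [[679.0, -44.1], [722.2, -20.0]]
scene 22 [290.5 303. ] [[705.2, -29.5], [746.7, -6.4]]
scene 51 [493.9 350.5] [[653.4, 366.4], [698.3, 363.4]]
scene blue 314 [368.4 217.4] (array([432.3,  34.3]), array([52.8, 48.1]), 114.7, np.float32(114.7))
scene blue 743 [294.3 272.1] (array([659. , -41.8]), array([135.4,  63.8]), 15.0, np.float32(16.1))
scene blue 530 [118.7 350.1] (array([ 963.2, -231.6]), array([67.3, 30.2]), 180.0, np.float32(180.0))
scene green 710 [505.8 283.6] (array([456.6, 357.8]), array([139.4,  61.6]), 8.4, np.float32(9.3))
t25.6 pos [539.8 149.8 170. ] yaw 10.1 open 85.2 F [0.1 0.  0.2] q6 1.53
[-6.19, -22.15, 6.99] [0.001, 0.0, 0.002] rows 5.8
```

```bash
python3 -m jog '[[-1.1,-4,1,0,0,0,0],[-2.2,-8,2,0,0,0,0],[-3.3,-12,3,0,0,0,0],[-4.4,-16,5,0,0,0,0],[-5.5,-20,7,0,0,0,0],[-6.2,-22.1,7,0,0,0,0],[-6.2,-22.1,7,0,0,0,0],[-6.2,-22.1,7,0,0,0,0]]' >/dev/null; python3 plan.py 440 357 14 10
```

```text
t26.3 pos [440.4 356.9  99.7] yaw 10.2 open 85.0 F [ 0.5 -0.5  0.4] q6 1.94
[-0.04, -0.03, 8.57] [0.001, 0.0, 0.003] rows 2.1
```

```bash
python3 -m jog '[[0,0,3,0,0,0,0],[0,0,6,0,0,0,0],[0,0,8.5,0,0,0,0],[0,0,8.5,0,0,0,0],[0,0,8.5,0,0,0,0]]' >/dev/null; python3 plan.py; python3 -m jog '[[0,0,0,0,0,0,255],[0,0,0,0,0,0,255],[0,0,0,0,0,0,255],[0,0,0,0,0,0,255],[0,0,0,0,0,0,255],[0,0,0,0,0,0,255]]' 45 >/dev/null;python3 plan.py; python3 -m jog '[[0,0,-4,0,0,0,255],[0,0,-8,0,0,0,255],[0,0,-12,0,0,0,255],[0,0,-16,0,0,0,255],[0,0,-16,0,0,0,255]]' >/dev/null ; python3 plan.py 540 150 180 10  649 -47.5 160 15
```

```text
t26.7 pos [441.1 355.1  14.2] yaw 10.0 open 85.7 F [-0.1  0.1  0.7] q6 1.94
t27.2 pos [443.5 356.   17.2] yaw 10.0 open 58.8 F [ 1.2 -2.2  7. ] q6 1.94
t27.6 pos [447.4 358.9 188.6] yaw 10.1 open 59.2 F [ 0.9  1.1 -0.4] q6 1.94
[5.46, 22.19, 0.84] [-0.006, -0.02, 0.001] rows 5.5
[7.3, 21.34, 2.0] [0.0, 0.0, -0.087] rows 5.4
```

```bash
python3 -m jog '[[1,4,0,0,0,0,255],[2,8,0,0,0,0,255],[3,12,0.5,0,0,0,255],[4,16,0.8,0,0,0,255],[5,20,0.8,-0.006,-0.02,0,255],[5.5,22.2,0.8,-0.006,-0.02,0,255],[5.5,22.2,0.8,-0.006,-0.02,0,255]]' >/dev/null; python3 plan.py 648.5 -47.4 150 15
```

```text
t28.2 pos [541.8 146.  180.4] yaw 9.8 open 59.1 F [-1.  -0.2 -2.4] q6 1.53
[7.23, 20.86, 3.09] [0.002, -0.0, -0.091] rows 5.3
```

```bash
python3 -m jog '[[1.4,4,0.5,0,0,-0.04,255],[2.8,8,1,0,0,-0.09,255],[4.2,12,2,0,0,-0.09,255],[5.6,16,3,0,0,-0.09,255],[7.2,20,3,0,0,-0.09,255],[7.2,20.8,3.1,0,0,-0.09,255],[7.2,20.8,3.1,0,0,-0.09,255],[7.2,20.8,3.1,0,0,-0.09,255]]' >/dev/null;python3 -m jog '[[0,0,0,0,0,0,255]]' >/dev/null; python3 plan.py 648.5 -47.4 112 15
python3 - <<'E'
from meas import *
H['orange']=((5,190,110),(17,255,255))
S=get_image('scene')
for a,ce,b,m in blobs(S,'orange',15):
        if ce[0]<320: print(a,ce.round(1),[ (ray('scene',*ce,z)*1000).round(1)[:2].tolist() for z in(.090,.17)])
E
```

```text
t28.9 pos [647.5 -45.6 149.5] yaw 14.9 open 58.8 F [ 0.3  0.3 -1.5] q6 1.13
[0.06, 0.2, 3.75] [0.0, 0.001, -0.002] rows 0.9
67 [289.8 249.1] [[610.9, -77.4], [689.6, -34.0]]
63 [290.1 279.2] [[690.6, -35.9], [760.6, 3.0]]
19 [290.1 292.4] [[722.5, -19.6], [789.0, 17.5]]
22 [290.4 303.1] [[746.9, -6.6], [810.8, 29.1]]
```

```bash
python3 -m jog '[[0.05,0.2,1,0,0,0,255],[0.05,0.2,2,0,0,0,255],[0.05,0.2,3,0,0,0,255],[0.05,0.2,3.7,0,0,0,255],[0.05,0.2,3.7,0,0,0,255],[0.05,0.2,3.7,0,0,0,255]]'; python3 plan.py 648.3 -47.5 101 15
```

```text
t: 29.48
tool_pos: [0.6475, -0.0469, 0.1111]
tool_rot: [-3.115, -0.408, 0.004]
contact_force: [0.2, -0.6, -2.5]
opening: 0.0592
t29.5 pos [647.5 -46.9 111.1] yaw 14.9 open 59.2 F [ 0.2 -0.6 -2.5] q6 1.12
[0.06, 0.08, 1.01] [-0.001, 0.003, -0.001] rows 0.2
```

Then release and go for the cover at (605.2, 349.5), yaw 23.5.

```bash
python3 -m jog '[[0.06,0.08,0.4,0,0,0,255],[0.06,0.08,0.8,0,0,0,255],[0.06,0.08,1,0,0,0,255],[0.06,0.08,1.05,0,0,0,255],[0.06,0.08,1.05,0,0,0,255]]'; python3 -m jog '[[0,0,0,0,0,0,255]]'|grep -A2 pos
```

```text
t: 29.9
tool_pos: [0.6487, -0.0477, 0.1014]
tool_rot: [3.115, 0.408, -0.003]
contact_force: [-2.1, -0.4, 1.3]
opening: 0.0591
tool_pos: [0.6489, -0.0477, 0.1016]
tool_rot: [3.115, 0.408, -0.002]
contact_force: [-0.1, -0.7, -2.5]
```

```bash
python3 -m jog '[[-0.03,0,0.15,0,0,0,255],[-0.03,0,0.15,0,0,0,255],[-0.03,0,0.15,0,0,0,255]]'; python3 -m jog '[[0,0,0,0,0,0,0],[0,0,0,0,0,0,0],[0,0,0,0,0,0,0],[0,0,0,0,0,0,0],[0,0,-3,0,0,0,0],[0,0,-7,0,0,0,0],[0,0,-10,0,0,0,0],[0,0,-10,0,0,0,0]]'; python3 plan.py 640 140 180 20 605 349.5 100 23.5
```

```text
t: 30.23
tool_pos: [0.649, -0.0478, 0.1012]
tool_rot: [3.115, 0.408, -0.001]
contact_force: [-2.8, 0.8, 5.7]
opening: 0.0591
t: 30.9
tool_pos: [0.6531, -0.0485, 0.2104]
tool_rot: [3.11, 0.408, 0.02]
contact_force: [0.7, 0.3, 1.6]
opening: 0.0856
t30.9 pos [653.1 -48.5 210.4] yaw 14.9 open 85.6 F [0.7 0.3 1.6] q6 1.12
[3.55, -18.57, 2.96] [0.007, -0.012, -0.088] rows 4.6
[3.88, -20.88, 8.0] [0.0, 0.0, -0.061] rows 5.4
```

```bash
python3 -m jog '[[0.7,-4,0,0,0,-0.088,0],[1.4,-8,0.5,0,0,-0.088,0],[2.1,-12,1,0,0,-0.088,0],[2.8,-16,2,0,0,-0.088,0],[3.5,-18.6,3,0.007,-0.012,-0.088,0],[3.5,-18.6,3,0.007,-0.012,-0.088,0],[3.5,-18.6,3,0.007,-0.012,-0.088,0]]' >/dev/null
python3 - <<'E'
from meas import *
H['orange']=((5,190,110),(17,255,255))
T=get_image('top');S=get_image('scene');cv2.imwrite('pics/raw_t13.png',T[:,:,::-1]);cv2.imwrite('pics/raw_s13.png',S[:,:,::-1])
for n,im in(('top',T),('scene',S)):
    for a,ce,b,m in blobs(im,'orange',15):
        if a<300: print(n,a,ce.round(1),[ (ray(n,*ce,z)*1000).round(1)[:2].tolist() for z in(.03,.122)])
    for c,z in(('green',.116),):
      for a,ce,b,m in blobs(im,c,200):
       if a<3000:print(n,c,a,ce.round(1),wrect(n,m,z))
c=np.hstack([T[150:390,260:640]]);c=cv2.resize(c,None,fx=2,fy=2);cv2.imwrite('pics/p11.png',c[:,:,::-1])
E
python3 plan.py 605 349.5 100 23.5
```

```text
top 90 [342.2 182.5] [[715.9, -36.7], [688.2, -36.9]]
top 47 [145.5 192.1] [[646.6, 367.6], [624.0, 337.3]]
top green 826 [345.8 204.9] (array([641.9, -48.5]), array([114.1,  60.3]), 14.9, np.float32(14.0))
scene 69 [289.4 267.5] [[606.4, -83.0], [690.5, -36.2]]
scene 20 [289.3 281. ] [[643.7, -64.1], [723.6, -19.5]]
scene 16 [290.  292.2] [[672.3, -47.8], [748.8, -5.1]]
scene 23 [290.8 303.1] [[698.8, -32.5], [772.2, 8.4]]
scene 51 [493.9 350.5] [[646.4, 366.9], [725.9, 361.5]]
scene green 882 [293.7 260.4] (array([660.4, -41.7]), array([136.8,  64.2]), 14.9, np.float32(15.9))
t31.6 pos [639.6 139.5 179.6] yaw 20.0 open 85.3 F [0.7 0.3 0.5] q6 1.32
[3.91, -20.93, 7.95] [0.001, -0.0, -0.062] rows 5.5
```

View pics/p11.png

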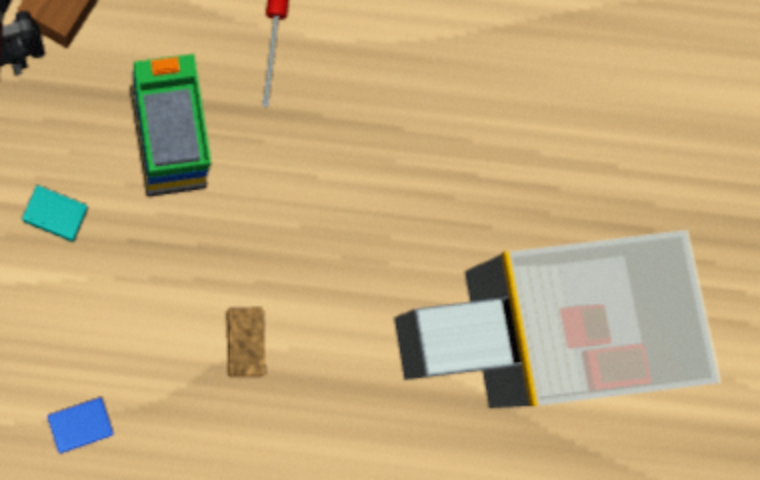

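```bash
python3 -m jog '[[0.8,-4,1,0,0,-0.06,0],[1.6,-8,2,0,0,-0.06,0],[2.4,-12,4,0,0,-0.06,0],[3.2,-16,6,0,0,-0.06,0],[3.9,-20,8,0,0,-0.06,0],[3.9,-20.9,8,0,0,-0.06,0],[3.9,-20.9,8,0,0,-0.06,0],[3.9,-20.9,8,0,0,-0.06,0]]' >/dev/null; python3 plan.py 605 349.5 13 23.5
```

```text
t32.2 pos [605.4 348.6  99.4] yaw 23.4 open 85.2 F [ 0.6  0.4 -0.1] q6 1.58
[0.0, -0.11, 8.64] [0.001, 0.0, -0.002] rows 2.1
```

```bash
python3 -m jog '[[0,-0.1,3,0,0,0,0],[0,-0.1,6,0,0,0,0],[0,-0.1,8.6,0,0,0,0],[0,-0.1,8.6,0,0,0,0],[0,-0.1,8.6,0,0,0,0]]' >/dev/null; python3 plan.py; python3 -m jog '[[0,0,0,0,0,0,255],[0,0,0,0,0,0,255],[0,0,0,0,0,0,255],[0,0,0,0,0,0,255],[0,0,0,0,0,0,255],[0,0,0,0,0,0,255]]' 45 >/dev/null;python3 plan.py; python3 -m jog '[[0,0,-4,0,0,0,255],[0,0,-8,0,0,0,255],[0,0,-12,0,0,0,255],[0,0,-16,0,0,0,255],[0,0,-18,0,0,0,255],[0,0,-18,0,0,0,255]]' >/dev/null ; python3 plan.py 640 140 200 20
```

```text
t32.7 pos [605.2 347.1  12.8] yaw 23.3 open 85.2 F [-0.7  0.7  0.6] q6 1.58
t33.2 pos [607.7 347.6  16.5] yaw 23.2 open 59.3 F [ 1.  -3.   6.5] q6 1.58
t33.7 pos [610.3 349.4 206. ] yaw 23.3 open 59.0 F [ 1.1 -0.  -0.7] q6 1.58
[-5.55, 20.41, 0.55] [0.002, -0.017, 0.057] rows 5.1
```

```bash
python3 -m jog '[[-1.1,4,0,0,0,0.03,255],[-2.2,8,0,0,0,0.057,255],[-3.3,12,0.3,0,0,0.057,255],[-4.4,16,0.5,0,0,0.057,255],[-5.5,20,0.5,0.002,-0.017,0.057,255],[-5.5,20.4,0.5,0.002,-0.017,0.057,255],[-5.5,20.4,0.5,0.002,-0.017,0.057,255]]' >/dev/null; python3 plan.py 646.8 -47.8 180 15
```

```text
t34.2 pos [640.  137.6 198.5] yaw 19.7 open 59.0 F [ 1.7  0.5 -2.3] q6 1.32
[-5.62, 17.68, 1.85] [-0.001, 0.002, 0.083] rows 4.5
```

```bash
python3 -m jog '[[-1.2,4,0,0,0,0.08,255],[-2.5,8,0.5,0,0,0.083,255],[-3.7,12,1,0,0,0.083,255],[-5,15.5,1.8,0,0,0.083,255],[-5.6,17.6,1.8,0,0,0.083,255],[-5.6,17.6,1.8,0,0,0.083,255],[-5.6,17.6,1.8,0,0,0.083,255]]' >/dev/null;python3 -m jog '[[0,0,0,0,0,0,255]]' >/dev/null; python3 plan.py 646.8 -47.8 142 15
python3 - <<'E'
from meas import *
H['orange']=((5,190,110),(17,255,255))
S=get_image('scene')
for a,ce,b,m in blobs(S,'orange',15):
        if ce[0]<320: print(a,ce.round(1),[ (ray('scene',*ce,z)*1000).round(1)[:2].tolist() for z in(.122,.194)])
E
```

```text
t34.9 pos [646.3 -45.  178.9] yaw 15.0 open 58.6 F [-0.9  0.7 -1.6] q6 1.12
[-0.01, 0.3, 3.68] [-0.003, 0.004, 0.0] rows 0.9
36 [289.6 240.1] [[617.9, -73.1], [691.2, -32.7]]
64 [289.4 267.5] [[690.6, -36.1], [756.5, 0.5]]
19 [289.4 281.1] [[723.6, -19.2], [786.1, 15.6]]
17 [290.1 292.3] [[748.9, -5.0], [808.8, 28.4]]
22 [290.1 303.1] [[772.6, 7.3], [830.1, 39.5]]
```

```bash
python3 -m jog '[[0.03,0.3,1,0,0,0,255],[0.03,0.3,2,0,0,0,255],[0.03,0.3,3,0,0,0,255],[0.03,0.3,3.6,0,0,0,255],[0.03,0.3,3.6,0,0,0,255],[0.03,0.3,3.6,0,0,0,255]]' >/dev/null; python3 plan.py 647 -47.8 132 15
```

```text
t35.5 pos [646.5 -47.1 141.5] yaw 15.1 open 59.0 F [ 0.3  0.9 -1.8] q6 1.12
[0.04, 0.08, 0.95] [-0.004, 0.006, 0.001] rows 0.2
```

```bash
python3 -m jog '[[0.03,0.08,0.3,-0.004,0.006,0,255],[0.03,0.08,0.6,-0.004,0.006,0,255],[0.03,0.08,0.9,-0.004,0.006,0,255],[0.03,0.08,1.05,-0.004,0.006,0,255],[0.03,0.08,1.05,-0.004,0.006,0,255],[0.03,0.08,1.05,-0.004,0.006,0,255]]'
```

```text
t: 35.97
tool_pos: [0.6474, -0.048, 0.1325]
tool_rot: [3.114, 0.412, 0.002]
contact_force: [-2.7, -0.1, 5.1]
opening: 0.0587
```

```bash
python3 -m jog '[[0,0,0,0,0,0,0],[0,0,0,0,0,0,0],[0,0,0,0,0,0,0],[0,0,0,0,0,0,0],[0,0,-3,0,0,0,0],[0,0,-7,0,0,0,0],[0,0,-8,0,0,0,0],[0,0,-8,0,0,0,0]]'
python3 - <<'E'
from meas import *
T=get_image('top');S=get_image('scene');cv2.imwrite('pics/raw_t14.png',T[:,:,::-1]);cv2.imwrite('pics/raw_s14.png',S[:,:,::-1])
for n,im,(x0,y0,x1,y1) in(('top',T,(350,290,460,360)),('scene',S,(265,190,330,250))):
    h=hsv(im)[y0:y1,x0:x1]; m=((h[...,2]<150)&(h[...,0]>8)&(h[...,0]<28)).astype(np.uint8)
    print(np.median(h[...,2]),m.sum())
    m=cv2.morphologyEx(m,cv2.MORPH_CLOSE,np.ones((5,5),np.uint8));m=cv2.morphologyEx(m,cv2.MORPH_OPEN,np.ones((3,3),np.uint8))
    k,l,s,ce=cv2.connectedComponentsWithStats(m)
    for i in range(1,k):
        if s[i,4]>80:
            M=np.zeros(im.shape[:2],bool);M[y0:y1,x0:x1]=l==i
            print(n,s[i],ce[i]+[x0,y0],wrect(n,M,.024),(ray(n,*(ce[i]+[x0,y0]),.02)*1000).round(1))
E
python3 plan.py
```

```text
t: 36.63
tool_pos: [0.6501, -0.0485, 0.2183]
tool_rot: [3.111, 0.411, 0.017]
contact_force: [0.0, 0.7, -0.3]
opening: 0.0855
211.0 461
top [ 23  14  19  35 599] [381.92153589 321.0851419 ] (array([ 441. , -148.4]), array([67.8, 36.1]), 5.9, np.float32(5.7)) [ 441.  -148.5   20. ]
161.0 764
scene [ 17  22  39  38 786] [299.85496183 228.09923664] (array([ 472.4, -118.5]), array([140.4,  84.9]), 23.0, np.float32(18.9)) [ 463.8 -127.9   20. ]
t36.7 pos [647.5 -48.  212.7] yaw 15.1 open 85.1 F [-0.  -0.3 -0.3] q6 1.12
```

```bash
python3 plan.py 441 -148.5 120 6 441 -148.5 21 6; python3 -m jog '[[-3,1.5,0,0,0,0.05,0],[-7,3,0,0,0,0.1,0],[-10,4,0,0,0,0.15,0],[-14,4,1,0,0,0.15,0],[-18,4,3,0,0,0.15,0],[-20,4,4,0,0,0.15,0],[-20,4,4,0,0,0.15,0]]' >/dev/null; python3 plan.py 441 -148.5 120 6;
```

```text
t36.7 pos [647.5 -48.  212.7] yaw 15.1 open 85.1 F [-0.  -0.3 -0.3] q6 1.12
[-22.57, 4.33, 9.23] [0.001, -0.002, 0.158] rows 5.9
[0.0, 0.0, 9.9] [0.0, 0.0, 0.0] rows 2.4
t37.3 pos [ 458.4 -137.7  165.5] yaw 6.3 open 85.6 F [-0.3  0.4 -0.7] q6 1.01
[-1.81, 0.91, 4.56] [-0.005, 0.008, 0.005] rows 1.2
```

```bash
python3 -m jog '[[-1.8,0.9,2,0,0,0,0],[-1.8,0.9,4.5,-0.005,0.008,0.005,0],[-1.8,0.9,4.5,-0.005,0.008,0.005,0],[-1.8,0.9,4.5,-0.005,0.008,0.005,0]]' >/dev/null; python3 plan.py 441 -148.5 21 6
python3 - <<'E'
from meas import *
H['orange']=((5,190,110),(17,255,255))
T=get_image('top');S=get_image('scene');cv2.imwrite('pics/raw_t15.png',T[:,:,::-1]);cv2.imwrite('pics/raw_s15.png',S[:,:,::-1])
for n,im in(('top',T),('scene',S)):
    for a,ce,b,m in blobs(im,'orange',15):
        if ce[0]<360: print(n,a,ce.round(1),[ (ray(n,*ce,z)*1000).round(1)[:2].tolist() for z in(.122,.148)])
    for c in('white','dark'):
      for a,ce,b,m in blobs(im,c,60):
       if a<3000 and 250<ce[0]<380 and 150<ce[1]<300:print(n,c,a,ce.round(1),b,wrect(n,m,.146))
c=np.hstack([T[150:270,280:410],S[190:310,225:355]]);c=cv2.resize(c,None,fx=3,fy=3);cv2.imwrite('pics/p12.png',c[:,:,::-1])
E
```

```text
t37.6 pos [ 440.  -147.5  118.6] yaw 6.0 open 85.3 F [ 0.2 -0.9  0. ] q6 0.98
[0.13, 0.14, 9.76] [-0.003, 0.004, 0.001] rows 2.3
top 61 [342.5 178.4] [[696.5, -36.5], [688.5, -36.6]]
top white 790 [346.5 200.9] [327 172  40  60] (array([645.2, -48.8]), array([108.9,  59.1]), 15.0, np.float32(15.0))
top dark 548 [346.2 208.1] [335 191  23  34] (array([633.3, -50. ]), array([62.8, 34.8]), 15.3, np.float32(15.3))
top dark 74 [347.  244.4] [333 242  30   6] (array([563.7, -60.3]), array([54.3,  4.9]), 104.4, np.float32(104.0))
top dark 69 [370.8 280.6] [361 264  23  34] (array([ 503.6, -110. ]), array([73.4,  5.5]), 152.3, np.float32(152.7))
scene 34 [288.7 258.2] [[667.5, -49.6], [692.1, -35.9]]
scene 22 [288.8 269.4] [[695.7, -34.9], [719.3, -21.7]]
scene 20 [289.7 281.1] [[723.4, -18.8], [745.9, -6.2]]
scene 17 [289.6 292.3] [[749.2, -5.6], [770.8, 6.4]]
scene 21 [290.6 303.1] [[772.3, 8.1], [793.0, 19.7]]
scene dark 88 [316.2 153.9] [307 150  17  12] (array([ 331.2, -148.7]), array([51.4, 39.9]), 24.3, np.float32(26.7))
scene dark 61 [312.5 168.4] [307 162  12  14] (array([ 387.1, -128.3]), array([56.9, 20.4]), 47.1, np.float32(47.8))
```

View pics/p12.png

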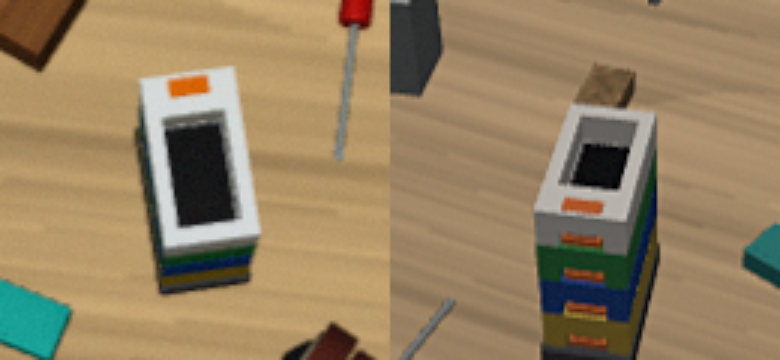

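```bash
python3 -m jog '[[0.1,0.1,3,0,0,0,0],[0.1,0.1,6,0,0,0,0],[0.1,0.1,9,0,0,0,0],[0.1,0.1,9.7,0,0,0,0],[0.1,0.1,9.7,0,0,0,0],[0.1,0.1,9.7,0,0,0,0]]' >/dev/null; python3 plan.py; python3 -m jog '[[0,0,0,0,0,0,255],[0,0,0,0,0,0,255],[0,0,0,0,0,0,255],[0,0,0,0,0,0,255],[0,0,0,0,0,0,255],[0,0,0,0,0,0,255],[0,0,0,0,0,0,255]]' 25 >/dev/null;python3 plan.py; python3 -m jog '[[0,0,-4,0,0,0,255],[0,0,-8,0,0,0,255],[0,0,-12,0,0,0,255],[0,0,-16,0,0,0,255],[0,0,-19,0,0,0,255],[0,0,-19,0,0,0,255],[0,0,-19,0,0,0,255]]' >/dev/null ; python3 plan.py 637.6 -50.7 200 15
```

```text
t38.2 pos [ 444.9 -149.9   26.3] yaw 6.1 open 85.4 F [ 0.1 -0.2  0.1] q6 0.98
t38.8 pos [ 445.7 -150.4   27.6] yaw 6.1 open 35.1 F [-1.3  0.2  6.2] q6 0.98
t39.4 pos [ 446.  -150.5  220.1] yaw 6.1 open 34.7 F [ 0.6  0.3 -1.2] q6 0.98
[20.1, -7.89, 2.14] [0.006, -0.008, -0.155] rows 5.2
```

```bash
python3 plan.py 641.9 -49.5 205 15; python3 -m jog '[[4,-1.6,0,0,0,-0.05,255],[8,-3.2,0,0,0,-0.1,255],[12,-4.8,0.5,0,0,-0.155,255],[16,-6.4,1,0,0,-0.155,255],[20,-8,1.5,0,0,-0.155,255],[20.6,-8.1,1.5,0.006,-0.008,-0.155,255],[20.6,-8.1,1.5,0.006,-0.008,-0.155,255],[20.6,-8.1,1.5,0.006,-0.008,-0.155,255]]' >/dev/null;  python3 -m jog '[[0,0,0,0,0,0,255],[0,0,0,0,0,0,255]]' >/dev/null; python3 plan.py 641.9 -49.5 184 15
```

```text
t39.4 pos [ 446.  -150.5  220.1] yaw 6.1 open 34.7 F [ 0.6  0.3 -1.2] q6 0.98
[20.54, -7.96, 1.64] [0.006, -0.008, -0.155] rows 5.3
t40.2 pos [639.6 -48.1 201.6] yaw 15.0 open 34.8 F [ 0.3  0.4 -1. ] q6 1.12
[0.2, 0.2, 1.76] [-0.003, 0.008, -0.0] rows 0.4
```

```bash
python3 -m jog '[[0.2,0.2,1,0,0,0,255],[0.2,0.2,1.7,-0.003,0.008,0,255],[0.2,0.2,1.7,-0.003,0.008,0,255],[0.2,0.2,1.7,-0.003,0.008,0,255]]' >/dev/null;python3 plan.py 641.9 -49.5 184 15
python3 - <<'E'
from meas import *
S=get_image('scene');cv2.imwrite('pics/raw_s16.png',S[:,:,::-1])
c=cv2.resize(S[180:290,230:350],None,fx=5,fy=5,interpolation=cv2.INTER_CUBIC)
# predicted cork underside corners and recess rim corners from tool pose
from station import get_obs
p=get_obs()['tool_pos'];ex=np.array([.966,.259,0]);ey=np.array([-.259,.966,0])
for o,hx,hy,z,col in((p-.0045*ex,.034,.018,p[2]-.0276,(255,255,0)),(np.array([.6376,-.0507,0]),.036,.020,.146,(0,255,255)),(np.array([.6453,-.0486,0]),.055,.030,.146,(255,0,255))):
    for a in(-1,1):
        for b in(-1,1):
            q=o+a*hx*ex+b*hy*ey;q[2]=z;u,v=proj('scene',q);cv2.circle(c,(int((u-230+.5)*5),int((v-180+.5)*5)),3,col,-1)
cv2.imwrite('pics/p13.png',c[:,:,::-1])
E
```

```text
t40.6 pos [640.8 -49.7 183.3] yaw 14.9 open 34.9 F [ 0.3 -0.4 -0.6] q6 1.12
[0.11, 0.01, -0.07] [-0.001, 0.002, -0.001] rows 0.0
```

View pics/p13.png

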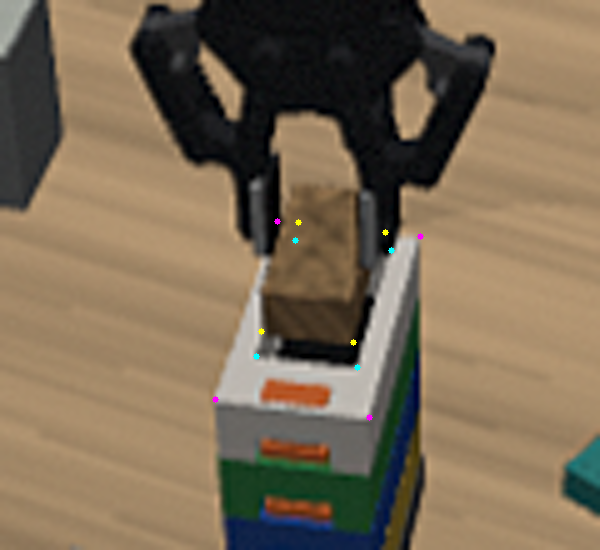

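```bash
python3 -m jog '[[0.1,0,0.4,0,0,0,255],[0.1,0,0.7,0,0,0,255],[0.1,0,1,0,0,0,255],[0.1,0,1.3,0,0,0,255],[0.1,0,1.6,0,0,0,255],[0.1,0,1.6,0,0,0,255]]'; python3 plan.py 641.9 -49.5 158 15
```

```text
t: 41.13
tool_pos: [0.6424, -0.0494, 0.1695]
tool_rot: [3.115, 0.409, -0.001]
contact_force: [-4.5, 0.0, 7.1]
opening: 0.0348
t41.1 pos [642.4 -49.4 169.5] yaw 15.0 open 34.8 F [-4.5  0.   7.1] q6 1.12
[-0.05, -0.01, 1.15] [0.0, 0.0, -0.0] rows 0.3
```

```bash
python3 -m jog '[[-0.15,0,-0.2,0,0,0,255],[-0.2,0,0,0,0,0,255],[-0.2,0,0.3,0,0,0,255],[-0.2,0,0.6,0,0,0,255],[-0.2,0,0.9,0,0,0,255],[-0.2,0,0.9,0,0,0,255]]'; python3 plan.py 641.9 -49.5 158 15
```

```text
t: 41.63
tool_pos: [0.6404, -0.0502, 0.1612]
tool_rot: [3.114, 0.409, -0.001]
contact_force: [-4.2, -0.6, 7.7]
opening: 0.0349
t41.6 pos [640.4 -50.2 161.2] yaw 15.0 open 34.9 F [-4.2 -0.6  7.7] q6 1.12
[0.17, -0.03, 0.32] [0.001, 0.001, -0.0] rows 0.1
```

```bash
python3 -m jog '[[-0.05,0,0.2,0,0,0,255],[-0.05,0,0.4,0,0,0,255],[-0.05,0,0.4,0,0,0,255]]'; python3 -m jog '[[0,0,0,0,0,0,80],[0,0,0,0,0,0,80],[0,0,0,0,0,0,80],[0,0,-1.5,0,0,0,80],[0,0,-4,0,0,0,80],[0,0,-5,0,0,0,80],[0,0,-5,0,0,0,80]]'; python3 plan.py 637.6 -50.7 200 15
python3 - <<'E'
from meas import *
S=get_image('scene');cv2.imwrite('pics/raw_s17.png',S[:,:,::-1])
c=cv2.resize(S[180:290,230:350],None,fx=5,fy=5,interpolation=cv2.INTER_CUBIC)
cv2.imwrite('pics/p14.png',c[:,:,::-1])
E
```

```text
t: 41.88
tool_pos: [0.6404, -0.0506, 0.1604]
tool_rot: [3.113, 0.409, 0.001]
contact_force: [-7.2, 0.7, 13.4]
opening: 0.0344
t: 42.47
tool_pos: [0.6425, -0.0509, 0.2151]
tool_rot: [3.111, 0.409, 0.012]
contact_force: [1.0, 0.3, 0.9]
opening: 0.0585
t42.5 pos [642.5 -50.9 215.1] yaw 15.0 open 58.5 F [1.  0.3 0.9] q6 1.12
[-0.48, -0.15, 1.5] [0.005, -0.007, -0.0] rows 0.4
```

View pics/p14.png

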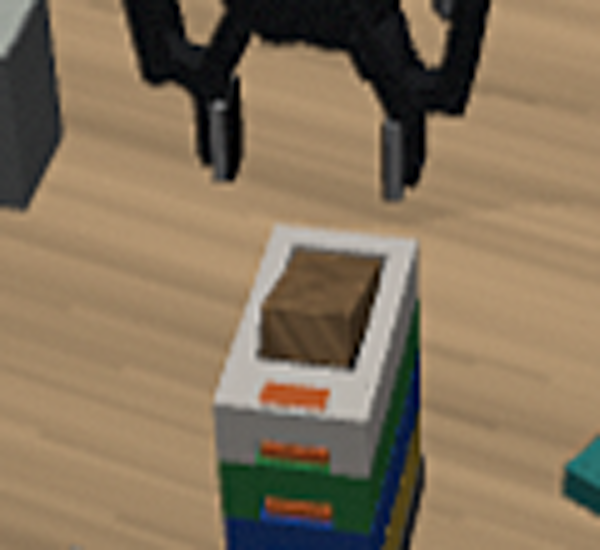

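```bash
python3 plan.py 647.3 -48.1 185 15;python3 -m jog '[[0.5,-0.2,1,0.005,-0.007,0,255],[0.5,-0.2,2,0.005,-0.007,0,255],[0.5,-0.2,3,0.005,-0.007,0,255],[0.5,-0.2,3,0.005,-0.007,0,255],[0.5,-0.2,3,0.005,-0.007,0,255],[0.5,-0.2,3,0.005,-0.007,0,255]]';python3 plan.py 647.3 -48.1 165 15
```

```text
t42.5 pos [641.6 -50.7 212.8] yaw 15.0 open 58.7 F [0.5 0.2 0.1] q6 1.12
[0.61, -0.12, 2.79] [0.003, -0.004, -0.0] rows 0.7
t: 43.02
tool_pos: [0.6456, -0.0475, 0.1819]
tool_rot: [-3.113, -0.409, 0.007]
contact_force: [-0.0, -0.2, 0.3]
opening: 0.0001
t43.0 pos [645.6 -47.5 181.9] yaw 15.0 open 0.1 F [-0.  -0.2  0.3] q6 1.12
[0.15, 0.1, 1.69] [-0.002, 0.004, -0.0] rows 0.4
```

```bash
python3 -m jog '[[0.15,0.1,0.5,0,0,0,255],[0.15,0.1,1,0,0,0,255],[0.15,0.1,1.5,0,0,0,255],[0.15,0.1,1.8,0,0,0,255],[0.15,0.1,1.8,0,0,0,255]]';python3 -m jog '[[0,0,0.2,0,0,0,255],[0,0,0.4,0,0,0,255],[0,0,0.6,0,0,0,255],[0,0,0.6,0,0,0,255]]'; python3 plan.py
```

```text
t: 43.43
tool_pos: [0.6497, -0.0486, 0.1716]
tool_rot: [3.114, 0.41, 0.003]
contact_force: [-9.3, 1.9, 22.9]
opening: -0.0003
t: 43.77
tool_pos: [0.6524, -0.0492, 0.1722]
tool_rot: [3.111, 0.409, 0.015]
contact_force: [-6.0, -0.2, 21.2]
opening: 0.0002
t43.8 pos [652.4 -49.2 172.2] yaw 15.0 open 0.2 F [-6.  -0.2 21.2] q6 1.12
```

```bash
python3 -m jog '[[0,0,-2,0,0,0,80],[-0.7,0.1,-3,0,0,0,80],[-1.5,0.15,-3,0,0,0,80],[-1.5,0.15,-3,0,0,0,80],[-1.5,0.15,-3,0,0,0,80]]' >/dev/null; python3 plan.py 637.6 -50.7 160 15
```

```text
t44.2 pos [636.6 -54.5 200. ] yaw 15.0 open 58.4 F [ 0.8 -0.1  0.4] q6 1.11
[0.17, -0.36, 4.0] [0.003, -0.007, -0.001] rows 1.0
```

```bash
python3 -m jog '[[0.17,-0.35,1,0,0,0,80],[0.17,-0.35,2.5,0,0,0,80],[0.17,-0.35,4,0,0,0,80],[0.17,-0.35,4,0,0,0,80],[0.17,-0.35,4,0,0,0,80]]'; python3 -m jog '[[0,0,0,0,0,0,255],[0,0,0,0,0,0,255],[0,0,0,0,0,0,255],[0,0,0,0,0,0,255],[0,0,0,0,0,0,255]]' 35;python3 -m jog '[[0,0,-1,0,0,0,255],[0,0,-3,0,0,0,255],[0,0,-5,0,0,0,255],[0,0,-6,0,0,0,255],[0,0,-6,0,0,0,255]]' >/dev/null; python3 plan.py 450 -140 200 6
python3 - <<'E'
from meas import *
S=get_image('scene');cv2.imwrite('pics/raw_s18.png',S[:,:,::-1])
c=cv2.resize(S[150:300,210:370],None,fx=4,fy=4,interpolation=cv2.INTER_CUBIC)
cv2.imwrite('pics/p15.png',c[:,:,::-1])
E
```

```text
t: 44.6
tool_pos: [0.636, -0.0503, 0.1564]
tool_rot: [3.114, 0.409, 0.002]
contact_force: [0.0, 0.0, -0.2]
opening: 0.0588
t: 45.02
tool_pos: [0.6363, -0.0504, 0.157]
tool_rot: [3.114, 0.409, 0.004]
contact_force: [-0.0, 0.0, -1.1]
opening: 0.0346
t45.4 pos [638.1 -50.7 221.7] yaw 15.0 open 34.6 F [-0.2  0.2  0.4] q6 1.11
[-20.49, 3.76, 2.01] [0.004, -0.009, 0.157] rows 5.0
```

View pics/p15.png

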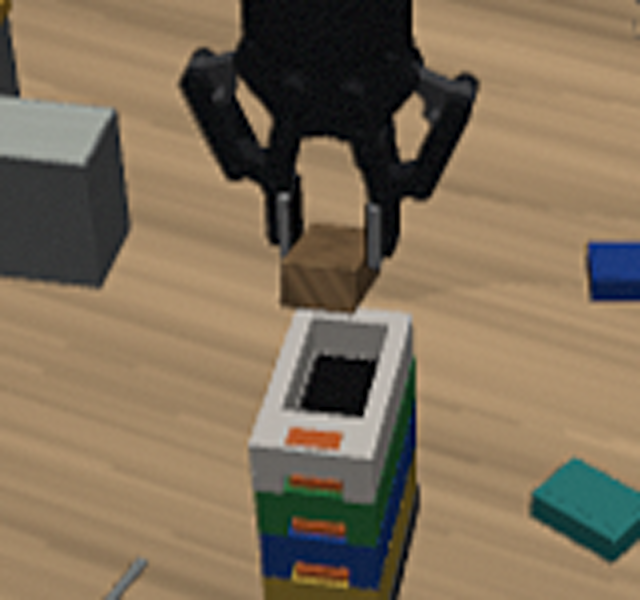

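```bash
python3 -m jog '[[-4,0.7,0,0,0,0.05,255],[-8,1.5,0,0,0,0.1,255],[-12,2.2,0.5,0,0,0.157,255],[-16,3,1,0,0,0.157,255],[-20,3.7,2,0,0,0.157,255],[-20.5,3.8,5,0,0,0.157,255],[-20.5,3.8,9,0,0,0.157,255],[-20.5,3.8,12,0.004,-0.009,0.157,255]]' >/dev/null;  python3 -m jog '[[0,0,0,0,0,0,255],[0,0,0,0,0,0,255]]' >/dev/null; python3 plan.py 450 -140 26 6
```

```text
t46.3 pos [ 444.9 -139.    92.2] yaw 5.9 open 35.0 F [ 0.4  0.3 -0.5] q6 1.01
[0.57, 0.19, 6.62] [-0.006, 0.01, -0.002] rows 1.6
```

```bash
python3 -m jog '[[0,0,2,0,0,0,255],[0,0,4,0,0,0,255],[0,0,5.8,0,0,0,255],[0,0,6.5,0,0,0,255],[0,0,6.5,0,0,0,255]]';python3 -m jog '[[0,0,0,0,0,0,0],[0,0,0,0,0,0,0],[0,0,0,0,0,0,0],[0,0,-3,0,0,0,0],[0,0,-7,0,0,0,0],[0,0,-11,0,0,0,0],[0,0,-15,0,0,0,0]]' >/dev/null; python3 -m jog '[[-6,-4,0,0,0,0,0],[-6,-8,0,0,0,0,0],[-6,-12,0,0,0,0,0],[-6,-12,0,0,0,0,0]]' >/dev/null
cat > cork.py <<'E'
from meas import *
T=get_image('top');cv2.imwrite('pics/raw_tc.png',T[:,:,::-1])
x0,y0,x1,y1=340,290,460,370
h=hsv(T)[y0:y1,x0:x1]; m=((h[...,2]<150)&(h[...,0]>8)&(h[...,0]<28)).astype(np.uint8)
m=cv2.morphologyEx(m,cv2.MORPH_CLOSE,np.ones((5,5),np.uint8));m=cv2.morphologyEx(m,cv2.MORPH_OPEN,np.ones((3,3),np.uint8))
k,l,s,ce=cv2.connectedComponentsWithStats(m)
for i in range(1,k):
    if s[i,4]>80:
        M=np.zeros(T.shape[:2],bool);M[y0:y1,x0:x1]=l==i; print(s[i],ce[i]+[x0,y0],wrect('top',M,.024))
E
python3 cork.py; python3 plan.py
```

```text
t: 46.73
tool_pos: [0.4469, -0.1394, 0.03]
tool_rot: [-3.133, -0.161, 0.01]
contact_force: [-0.7, 1.7, 1.4]
opening: 0.0346
[   7    8   40   72 1055] [370.3563981  325.73080569] (array([ 413.5, -119.9]), array([141.4,  78. ]), 5.6, np.float32(8.9))
t47.7 pos [374.  -22.7 183.2] yaw 6.1 open 85.4 F [ 0.9  0.7 -0.6] q6 1.20
```

```bash
python3 -m jog '[[0,-4,0,0,0,0,0],[0,-8,0,0,0,0,0],[0,-12,0,0,0,0,0],[0,-12,0,0,0,0,0]]' >/dev/null; python3 cork.py; python3 plan.py
```

```text
[ 28   8  19  35 661] [376.97276853 315.04992436] (array([ 451.8, -137.3]), array([68.3, 36.2]), 6.0, np.float32(5.8))
t48.1 pos [360.7  99.4 184.4] yaw 6.5 open 85.4 F [ 0.4 -0.2  0.1] q6 1.52
```

```bash
python3 plan.py 451.8 -137.3 90 6; python3 -m jog '[[1,4,0,0,0,0,0],[2,8,1,0,0,0,0],[3,12,2,0,0,0,0],[4,16,4,0,0,0,0],[5,20,6,0,0,0,0],[6,22.6,8,0,0,0,0],[6.5,24.2,9.4,0,0,0,0],[6.5,24.2,9.4,0,0,0,0]]' >/dev/null;  python3 -m jog '[[0,0,0,0,0,0,0],[0,0,0,0,0,0,0]]' >/dev/null; python3 plan.py 451.8 -137.3 20 6
```

```text
t48.1 pos [360.7  99.4 184.4] yaw 6.5 open 85.4 F [ 0.4 -0.2  0.1] q6 1.52
[6.39, 24.62, 9.26] [-0.006, 0.004, 0.009] rows 6.5
t48.9 pos [ 450.2 -138.2   85.1] yaw 6.1 open 85.9 F [ 0.8 -0.2 -0.5] q6 1.01
[0.24, -0.01, 6.51] [-0.008, 0.01, 0.001] rows 1.6
```

```bash
python3 -m jog '[[0.1,0,2.5,-0.008,0.01,0,0],[0.1,0,5,-0.008,0.01,0,0],[0.1,0,6.3,-0.008,0.01,0,0],[0.1,0,6.3,-0.008,0.01,0,0],[0.1,0,6.3,-0.008,0.01,0,0]]' >/dev/null; python3 plan.py 451.3 -137.3 21 6
```

```text
t49.3 pos [ 450.4 -137.1   22.7] yaw 6.1 open 85.4 F [-0.   0.3  0.6] q6 1.01
[0.09, 0.03, 0.17] [-0.0, 0.0, 0.002] rows 0.0
```

```bash
python3 -m jog '[[0,0,0.3,0,0,0,0],[0,0,0.3,0,0,0,255],[0,0,0.3,0,0,0,255],[0,0,0.3,0,0,0,255],[0,0,0.3,0,0,0,255],[0,0,0.3,0,0,0,255],[0,0,0.3,0,0,0,255],[0,0,0.3,0,0,0,255]]' 30 >/dev/null;python3 plan.py; python3 -m jog '[[0,0,-3,0,0,0,255],[0,0,-6,0,0,0,255],[0,0,-9,0,0,0,255],[0,0,-12,0,0,0,255],[0,0,-15,0,0,0,255],[0,0,-18.5,0,0,0,255],[0,0,-18.5,0,0,0,255],[0,0,-18.5,0,0,0,255]]' >/dev/null ; python3 plan.py 638 -50.7 190 15
```

```text
t50.0 pos [ 451.  -137.4   20.4] yaw 6.1 open 35.3 F [-0.7 -0.4  5.5] q6 1.01
t50.7 pos [ 452.  -138.   207.9] yaw 6.1 open 34.9 F [ 0.8 -0.2 -1.4] q6 1.01
[19.42, -6.69, 1.86] [0.003, -0.005, -0.155] rows 4.9
```

```bash
python3 -m jog '[[4,-1.4,0,0,0,-0.05,255],[8,-2.8,0,0,0,-0.1,255],[12,-4.2,0.5,0,0,-0.155,255],[16,-5.5,1,0,0,-0.155,255],[19.3,-6.7,1.5,0,0,-0.155,255],[19.3,-6.7,1.8,0.003,-0.005,-0.155,255],[19.3,-6.7,1.8,0.003,-0.005,-0.155,255],[19.3,-6.7,1.8,0.003,-0.005,-0.155,255]]' >/dev/null;  python3 -m jog '[[0,0,0,0,0,0,255],[0,0,0,0,0,0,255]]' >/dev/null; python3 plan.py 636.8 -50.9 174 15
```

```text
t51.5 pos [634.2 -51.1 187.4] yaw 15.0 open 35.0 F [-0.6  0.1 -1. ] q6 1.11
[0.26, 0.05, 1.33] [-0.002, 0.006, -0.0] rows 0.3
```

```bash
python3 -m jog '[[0.25,0.05,0.7,0,0,0,255],[0.25,0.05,1.3,-0.002,0.006,0,255],[0.25,0.05,1.3,-0.002,0.006,0,255],[0.25,0.05,1.3,-0.002,0.006,0,255]]' >/dev/null;python3 plan.py 636.8 -50.9 166 15
python3 - <<'E'
from meas import *
from station import get_obs
S=get_image('scene');cv2.imwrite('pics/raw_s19.png',S[:,:,::-1])
p=get_obs()['tool_pos'];ex=np.array([.966,.259,0]);ey=np.array([-.259,.966,0])
def pr(o,hx,hy,z,s): 
    for b in(-1,1):
        q=o+hx*ex+b*hy*ey;q[2]=z;print(s,np.round(proj('scene',q),1))
pr(p+.0008*ex,.034,.018,p[2]-.0204,'cork bot'); pr(p+.0008*ex,.034,.018,p[2]+.0036,'cork top'); pr(np.array([.6376,-.0507,0]),.036,.020,.146,'recess')
pr(np.array([.6453,-.0486,0]),.055,.030,.146,'cover')
h=hsv(S)[225:275,270:312]
# profile of brightness/saturation down the mid column of cork front and cover
for u in(286,290,294,298): print(u,list(zip(range(232,270),h[7:45,u-270,1].tolist(),h[7:45,u-270,2].tolist())))
E
```

```text
t51.8 pos [635.9 -51.1 173.6] yaw 14.9 open 35.0 F [-0.7 -0.6 -1.1] q6 1.11
[0.1, 0.01, 0.76] [-0.0, 0.001, -0.001] rows 0.2
cork bot [281.9 247. ]
cork bot [300.1 249.1]
cork top [281.4 237.6]
cork top [299.8 239.7]
recess [280.8 250.7]
recess [301. 253.]
cover [272.6 259.4]
cover [303.4 263.1]
286 [(232, 117, 126), (233, 117, 129), (234, 119, 122), (235, 118, 115), (236, 117, 118), (237, 119, 116), (238, 117, 124), (239, 121, 112), (240, 122, 67), (241, 116, 57), (242, 123, 62), (243, 127, 70), (244, 119, 73), (245, 118, 67), (246, 121, 59), (247, 118, 54), (248, 73, 42), (249, 54, 19), (250, 153, 5), (251, 255, 3), (252, 12, 64), (253, 16, 157), (254, 15, 199), (255, 9, 190), (256, 22, 188), (257, 96, 183), (258, 207, 180), (259, 197, 181), (260, 205, 182), (261, 109, 178), (262, 18, 158), (263, 9, 114), (264, 17, 103), (265, 17, 105), (266, 15, 104), (267, 7, 103), (268, 40, 115), (269, 121, 129)]
290 [(232, 116, 110), (233, 118, 112), (234, 116, 119), (235, 118, 121), (236, 118, 119), (237, 116, 121), (238, 117, 122), (239, 118, 115), (240, 119, 92), (241, 119, 60), (242, 129, 6
[... 965 characters left out ...]
11), (265, 15, 101), (266, 17, 104), (267, 14, 106), (268, 7, 103), (269, 42, 115)]
298 [(232, 115, 126), (233, 116, 134), (234, 116, 132), (235, 119, 129), (236, 118, 121), (237, 119, 111), (238, 119, 114), (239, 114, 121), (240, 118, 108), (241, 122, 75), (242, 115, 53), (243, 116, 55), (244, 123, 56), (245, 125, 61), (246, 126, 69), (247, 119, 75), (248, 118, 78), (249, 128, 64), (250, 91, 14), (251, 46, 11), (252, 34, 15), (253, 10, 25), (254, 15, 137), (255, 19, 204), (256, 17, 192), (257, 18, 188), (258, 17, 190), (259, 16, 189), (260, 16, 189), (261, 15, 188), (262, 16, 191), (263, 16, 187), (264, 17, 146), (265, 16, 98), (266, 15, 103), (267, 17, 104), (268, 19, 105), (269, 17, 105)]
```

```bash
python3 -m jog '[[0.03,0,0.4,0,0,0,255],[0.03,0,0.8,0,0,0,255],[0.03,0,0.9,0,0,0,255],[0.03,0,0.9,0,0,0,255]]'; python3 plan.py 636.6 -50.9 160 15
```

```text
t: 52.22
tool_pos: [0.6362, -0.0509, 0.1643]
tool_rot: [-3.114, -0.409, 0.002]
contact_force: [-0.4, -0.2, -1.2]
opening: 0.0353
t52.2 pos [636.2 -50.9 164.3] yaw 15.0 open 35.3 F [-0.4 -0.2 -1.2] q6 1.11
[0.04, 0.01, 0.43] [-0.001, 0.001, -0.001] rows 0.1
```

```bash
python3 -m jog '[[0,0,0.3,0,0,0,255],[0,0,0.5,0,0,0,255],[0,0,0.7,0,0,0,255],[0,0,0.75,0,0,0,255],[0,0,0.75,0,0,0,255]]'; python3 -m jog '[[0,0,0,0,0,0,80],[0,0,0,0,0,0,80],[0,0,0,0,0,0,80],[0,0,-1.5,0,0,0,80],[0,0,-4,0,0,0,80],[0,0,-4.5,0,0,0,80],[0,0,-4.5,0,0,0,255],[0,0,-4.5,0,0,0,255]]' ;python3 -m jog '[[0,0,0,0,0,0,255],[0,0,0,0,0,0,255],[0,0,0,0,0,0,255],[0,0,0,0,0,0,255]]' >/dev/null; python3 plan.py 637.6 -50.7 158 15
```

```text
t: 52.63
tool_pos: [0.6361, -0.0508, 0.1565]
tool_rot: [-3.114, -0.409, 0.003]
contact_force: [0.3, 0.2, -0.9]
opening: 0.0351
t: 53.3
tool_pos: [0.6365, -0.0509, 0.2024]
tool_rot: [-3.115, -0.409, 0.0]
contact_force: [-0.7, 0.2, -0.1]
opening: 0.0355
t53.6 pos [636.1 -50.8 201.3] yaw 15.0 open 0.2 F [ 0.3  0.3 -0.5] q6 1.11
[0.16, 0.03, 4.33] [-0.001, 0.002, -0.001] rows 1.0
```

```bash
python3 -m jog '[[0.15,0,1.5,0,0,0,255],[0.15,0,3,0,0,0,255],[0.15,0,4,0,0,0,255],[0.15,0,4.3,0,0,0,255],[0.15,0,4.5,0,0,0,255],[0.15,0,4.7,0,0,0,255],[0.15,0,4.7,0,0,0,255]]'; python3 -m jog '[[0,0,0.2,0,0,0,255],[0,0,0.4,0,0,0,255],[0,0,0.4,0,0,0,255]]'
```

```text
t: 54.22
tool_pos: [0.6376, -0.0505, 0.1545]
tool_rot: [-3.114, -0.409, 0.002]
contact_force: [1.1, -0.5, 0.3]
opening: 0.0001
t: 54.47
tool_pos: [0.6385, -0.0507, 0.154]
tool_rot: [3.114, 0.409, 0.001]
contact_force: [-5.4, 0.6, 11.4]
opening: -0.0001
```

```bash
python3 -m jog '[[0,0,-2,0,0,0,255],[0,0,-5,0,0,0,0],[0,0,-8,0,0,0,0],[-4,-2,-8,0,0,0,0],[-8,-4,-8,0,0,0,0],[-12,-8,-8,0,0,0,0],[-16,-12,-8,0,0,0,0],[-18,-14,-8,0,0,0,0]]' >/dev/null; python3 -m jog '[[-2,-4,0,0,0,0,0],[-4,-8,0,0,0,0,0],[-6,-12,0,0,0,0,0],[-6,-12,0,0,0,0,0],[-6,-12,0,0,0,0,0]]'
python3 - <<'E'
from meas import *
T=get_image('top');S=get_image('scene');cv2.imwrite('pics/raw_t20.png',T[:,:,::-1]);cv2.imwrite('pics/raw_s20.png',S[:,:,::-1])
a=cv2.resize(S[185:335,215:375],(640,600))[:, :400];b=cv2.resize(T[160:400,280:640],(390,260));b2=cv2.resize(T[160:260,300:430],(390,300))
c=np.zeros((600,800,3),np.uint8);c[:,:400]=a;c[:260,405:795]=b;c[280:580,405:795]=b2
cv2.imwrite('pics/p16.png',c[:,:,::-1])
for n,im in(('top',T),('scene',S)):
    for col,z in(('white',.146),('teal',.02)):
      for a,ce,bb,m in blobs(im,col,60):
       if a<3000 and 250<ce[0]<380 and 150<ce[1]<300:print(n,col,a,wrect(n,m,z))
    for a,ce,bb,m in blobs(im,'red',60): print(n,a,ce.round(1))
E
```

```text
t: 55.55
tool_pos: [0.3563, 0.1296, 0.2343]
tool_rot: [3.114, 0.414, 0.007]
contact_force: [0.8, 0.2, 0.4]
opening: 0.0859
top white 775 (array([648.3, -48.5]), array([108.7,  58.8]), 14.9, np.float32(15.1))
top teal 534 (array([549.1,  58.2]), array([57.5, 39.6]), 74.8, np.float32(74.4))
top 455 [400.3 135.4]
top 168 [190.3 121.8]
top 148 [173.6 357.5]
top 68 [201.8 362.5]
top 73 [201.9 445.5]
scene teal 329 (array([554.3,  60.5]), array([59.6, 39.5]), 74.1, np.float32(75.2))
scene 541 [203.6 340.4]
scene 226 [433.5 330.6]
```

View pics/p16.png

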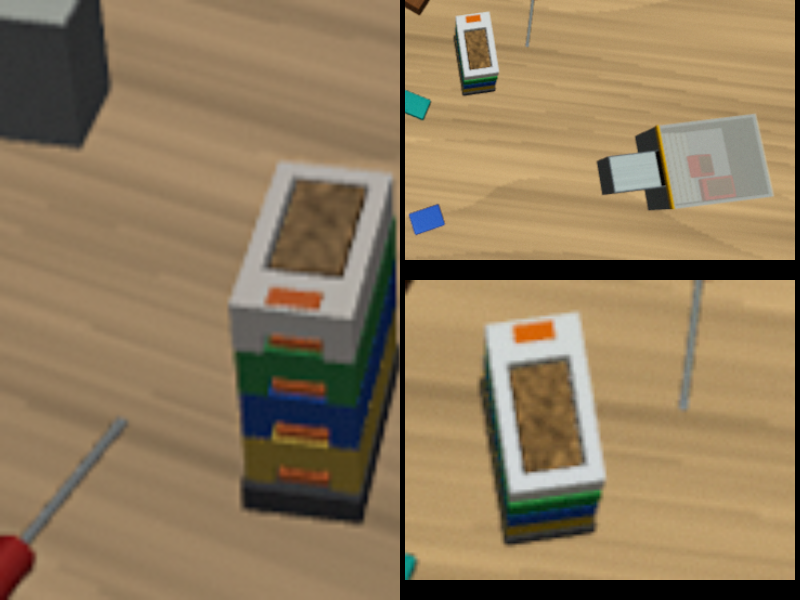

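```bash
python3 - <<'E'
from meas import *
H['orange']=((5,190,110),(17,255,255))
H['green']=((50,90,25),(80,255,255))
for n,fs in(('top',('t13','t15','t20')),('scene',('s13','s15','s20'))):
  for f in fs:
    im=cv2.imread(f'pics/raw_{f}.png')[:,:,::-1].copy()
    print(f,[(int(a),ce.round(1).tolist()) for a,ce,b,m in blobs(im,'orange',12) if 250<ce[0]<360 and 150<ce[1]<320])
    for c in('white','green'):
      for a,ce,b,m in blobs(im,c,40):
        if 250<ce[0]<380 and 150<ce[1]<320 and a<3000: print('  ',c,int(a),ce.round(1),b.tolist())
print(proj('scene',[.688,-.037,.146]),proj('scene',[.691,-.0362,.146]),proj('top',[.688,-.037,.146]),proj('top',[.691,-.0362,.146]))
E
```

```text
t13 [(90, [342.2, 182.5])]
   green 869 [345.8 205.2] [327, 177, 38, 61]
t15 [(61, [342.5, 178.4])]
   white 790 [346.5 200.9] [327, 172, 40, 60]
   green 66 [349.1 234.8] [334, 232, 31, 6]
t20 [(61, [342.4, 176.9])]
   white 775 [346.6 199.2] [327, 171, 40, 59]
   green 132 [348.8 233.6] [333, 230, 32, 8]
s13 [(69, [289.4, 267.5]), (20, [289.3, 281.0]), (16, [290.0, 292.2]), (23, [290.8, 303.1])]
   green 956 [293.6 259.9] [274, 236, 40, 50]
s15 [(34, [288.7, 258.2]), (22, [288.8, 269.4]), (20, [289.7, 281.1]), (17, [289.6, 292.3]), (21, [290.6, 303.1])]
   green 356 [293.8 273.3] [274, 241, 40, 45]
s20 [(37, [288.4, 259.2]), (17, [289.1, 281.1]), (17, [290.2, 292.2]), (21, [290.7, 303.0])]
   green 361 [294.8 272.6] [274, 240, 40, 47]
(np.float64(289.1929629666493), np.float64(257.4637906962497)) (np.float64(288.84940923321085), np.float64(258.54937407541246)) (np.float64(342.62135596797793), np.float64(178.97099824397273)) (np.float64(342.37992874772067), np.float64(177.4126522663332))
```

```bash
python3 plan.py 500 40 240 15 646.5 -48 190 15; python3 -m jog '[[3,2,0,0,0,0,0],[6,4.5,0,0,0,0,0],[9,7.5,0,0,0,0,0],[12,10,0,0,0,0,0],[14,12.5,0,0,0,0,0],[14,12.5,0,0,0,0,0],[14,12.5,0,0,0,0,0]]' >/dev/null; python3 plan.py 646.5 -48 185 15
```

```text
t55.6 pos [357.9 127.9 234.2] yaw 15.0 open 85.7 F [-0.   0.1  0.6] q6 1.46
[11.47, 12.16, -0.51] [0.002, -0.004, -0.001] rows 4.0
[11.87, 12.29, 5.0] [0.0, 0.0, 0.0] rows 4.3
t56.2 pos [526.9  40.6 233.9] yaw 14.7 open 85.2 F [ 0.2 -0.3 -0.4] q6 1.25
[9.31, 11.6, 4.92] [0.001, -0.001, -0.005] rows 3.8
```

```bash
python3 -m jog '[[2.3,3,0,0,0,0,0],[4.6,6,0,0,0,0,0],[7,9,1,0,0,0,0],[9.3,11.6,3,0,0,-0.005,0],[9.3,11.6,4.9,0,0,-0.005,0],[9.3,11.6,4.9,0,0,-0.005,0],[9.3,11.6,4.9,0,0,-0.005,0],[9.3,11.6,4.9,0,0,-0.005,0]]' >/dev/null; python3 plan.py 646.5 -48 132 15
```

```text
t56.9 pos [646.2 -47.7 186.4] yaw 15.0 open 85.5 F [-0.7  0.4  0.7] q6 1.12
[0.01, 0.02, 5.44] [0.002, -0.002, 0.0] rows 1.3
```

```bash
python3 -m jog '[[0,0,2,0,0,0,0],[0,0,4,0,0,0,0],[0,0,5.2,0,0,0,0],[0,0,5.2,0,0,0,0],[0,0,5.2,0,0,0,0]]' >/dev/null; python3 -m jog '[[0,0,0,0,0,0,255],[0,0,0,0,0,0,255],[0,0,0,0,0,0,255],[0,0,0,0,0,0,255],[0,0,0,0,0,0,255],[0,0,0,0,0,0,255]]' 30;python3 -m jog '[[-0.1,0,0,0,0,0,255],[-0.2,0,0,0,0,0,255],[-0.3,0,0,0,0,0,255],[-0.3,0,0,0,0,0,255],[-0.3,0,0,0,0,0,255]]'; python3 plan.py
```

```text
t: 57.82
tool_pos: [0.6473, -0.0476, 0.1375]
tool_rot: [3.112, 0.411, 0.009]
contact_force: [-0.9, 0.3, 6.1]
opening: 0.059
t: 58.23
tool_pos: [0.6445, -0.0484, 0.1375]
tool_rot: [3.112, 0.411, 0.01]
contact_force: [0.8, -0.2, 1.5]
opening: 0.0596
t58.2 pos [644.5 -48.4 137.5] yaw 15.0 open 59.6 F [ 0.8 -0.2  1.5] q6 1.12
```

```bash
python3 -m jog '[[0,0,0,0,0,0,0],[0,0,0,0,0,0,0],[0,0,0,0,0,0,0],[0,0,0,0,0,0,0],[0,0,-3,0,0,0,0],[0,0,-7,0,0,0,0],[0,0,-9,0,0,0,0],[0,0,-9,0,0,0,0]]' >/dev/null; python3 -m jog '[[-4,-2,0,0,0,0,0],[-8,-4,0,0,0,0,0],[-12,-8,0,0,0,0,0],[-16,-12,0,0,0,0,0],[-19,-15,0,0,0,0,0],[-22,-18,0,0,0,0,0],[-24,-20,0,0,0,0,0],[-24,-20,0,0,0,0,0]]' >/dev/null
python3 - <<'E'
from meas import *
H['orange']=((5,190,110),(17,255,255))
T=get_image('top');S=get_image('scene');cv2.imwrite('pics/raw_t21.png',T[:,:,::-1]);cv2.imwrite('pics/raw_s21.png',S[:,:,::-1])
for n,im in(('top',T),('scene',S)):
    print([(int(a),ce.round(1).tolist()) for a,ce,b,m in blobs(im,'orange',12) if 250<ce[0]<360 and 150<ce[1]<320])
    for a,ce,b,m in blobs(im,'white',60):
       if a<3000 and 250<ce[0]<380 and 150<ce[1]<300:print(n,a,b,wrect(n,m,.146))
# cork outline vs rim in the scene view: cork top corners if flush
h=hsv(S)[220:262,292]
print(h[:,1].tolist(),h[:,2].tolist())
for n,im,(x0,y0,x1,y1) in(('top',T,(325,172,372,235)),('scene',S,(272,222,318,262))):
    h=hsv(im)[y0:y1,x0:x1];m=((h[...,2]<150)&(h[...,0]>8)&(h[...,0]<24)&(h[...,1]>70)).astype(np.uint8)
    m=cv2.morphologyEx(m,cv2.MORPH_CLOSE,np.ones((3,3),np.uint8));k,l,s,ce=cv2.connectedComponentsWithStats(m)
    i=1+np.argmax(s[1:,4]);M=np.zeros(im.shape[:2],bool);M[y0:y1,x0:x1]=l==i;print('cork',n,s[i],wrect(n,M,.146))
d=[np.abs(cv2.imread(f'pics/raw_{a}.png').astype(int)-cv2.imread(f'pics/raw_{b}.png')).max(2) for a,b in(('s0','s21'),)][0]
print('bystander diff', (d[320:410,400:450]>60).sum(),(d[320:385,290:355]>60).sum(),(d[285:365,180:250]>60).sum(),(d[140:230,120:245]>60).sum())
print(get_obs()['t'],get_obs()['contact_force'],get_obs()['tool_pos'])
E
```

```text
[(62, [342.3, 178.4])]
top 774 [327 173  39  59] (array([645.1, -48.4]), array([108.6,  58.6]), 14.8, np.float32(14.5))
[(34, [289.0, 258.3]), (20, [288.6, 269.2]), (16, [289.4, 281.1]), (18, [289.9, 292.3]), (20, [290.2, 303.0])]
[95, 94, 95, 98, 90, 45, 10, 14, 12, 79, 129, 121, 119, 120, 122, 122, 119, 120, 121, 116, 122, 118, 123, 119, 119, 115, 116, 116, 118, 115, 124, 142, 41, 18, 14, 6, 40, 184, 198, 199, 192, 81] [150, 155, 155, 153, 158, 174, 178, 183, 152, 84, 103, 97, 101, 100, 94, 94, 101, 108, 110, 112, 117, 108, 87, 92, 105, 115, 112, 114, 104, 104, 103, 81, 105, 167, 179, 178, 172, 169, 169, 168, 169, 169]
cork top [ 10  17  24  37 686] (array([635.5, -49.7]), array([67.7, 36.7]), 15.3, np.float32(14.0))
cork scene [ 11   7  24  24 407] (array([638.5, -49.2]), array([67.8, 36.2]), 15.0, np.float32(15.5))
bystander diff 87 0 0 0
59.6667 [0.76012262 0.3216286  0.20653952] [0.3611594  0.08332573 0.22886784]
```

```bash
python3 -c "
from station import finish_job; print(finish_job())"
```

```text
the job is handed in; nothing more can be done
None
```

The job is handed in at about 60 s of the 210 s allowed. I stacked yellow, blue and green on the dock, put the cover on top and pressed the cork in flush. Both worn red blocks went through the returns flap.

- **Stack:** in the last images the cover is at 15° in line with the dock. Its origin is at (645, −48) mm, against my dock estimate of (645, −48). The tray keys sit above each other in the scene view.
- **Cork:** it measures about 68 × 36 mm at rim height in both views, so it is flush. The fingertips stopped at rim height under 11 N.
- **Worn blocks:** both are visible inside the returns box, in the last picture I viewed as well. I did not measure the flap angle; I saw only that nothing was left in the opening.
- **Bystanders:** comparing first and last scene images, the oak offcut, screwdriver and box showed no change. The bottle's region had 87 changed pixels. I put that down to the yellow tray leaving that area and did not check it separately.

**What went wrong and was mended:**
- The first cork insertion caught the front rim and tilted. I took it out, set it flat on the bench and inserted it again.
- That first pressing had moved the cover about 3 mm towards +x. I gripped it and moved it back 2.9 mm, after the cork was in. The last check, by measurement only since my 16 viewed pictures were used up, shows it back in place.

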